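Build up the stepped trimming chuck on the banding wheel

ROBOT

A 6-joint arm with a two-finger parallel gripper is mounted at the origin on the work surface. World frame = base frame: x ahead of the robot, y to its left, z up, the work surface at z = 0. Lengths are in m, angles in rad, forces in N, time in s.
With the tool pointing down it reaches from about 0.375 to 0.925 m from the base axis. Payload 5.7 kg.
Tool frame: the origin (TCP) lies at the very end of the fingers, on their centre line; the grasp point (between the pads) lies 19 mm behind it (pinch_z is the distance from the TCP to the grasp point, in m); z points along the fingers, y is the direction in which the jaws open and shut (so a half turn about z gives the same grasp; the last joint's range is limited). The gripper opens to 85 mm and grips with 20 to 120 N. Pads are 22 mm wide; open, the fingers measure 114 mm over their backs; the gripper's body (76 mm by 85 mm) begins 54 mm behind the grasp point. The pads swing forward as they close: fully open they stand 13 mm farther back than shut.
Start: joints at [1.108, 0.359, 1.51, -0, 1.272, -0.115], TCP at [0.204, 0.564, 0.231] pointing down, gripper open.
Joint ranges: [-2.97, 2.97], [-1.01, 2.36], [0.21, 2.38], [-0.96, 4.11], [0.2, 2.71], [-2.98, 2.98]. Speed limits (rad/s): [2.39, 2.39, 3.14, 3.14, 3.14, 3.14].

INTERFACE

Orientations are given as a unit quaternion [x, y, z, w].
In Python, from rig import * gives the robot as it stands. The module is installed in compiled form; this text tells all that it offers.
- The arm moves only by the tool apply_moves, never from a script. Its argument "deltas" is a list of rows, each an object with "linear": the shift along the tool's x, y, z in mm, a list of three; "yaw": the turn about the tool's z in rad; "grip": the opening, from 0 (shut) to 1 (fully open). A call has 1 to 12 rows; each row shifts and turns the commanded pose from where the row before left it, along the tool's axes as they then stand; what a row does not reach is not made up. A row lasts 1/8 s, in which the tool goes at most 62.5 mm and 10.7 degrees, less where a joint would pass 70% of its speed; a pose out of reach is approached as far as the arm can. A call is refused whole if a number of a shift passes 62.5 or a number of a turn 0.188, either way. A call with a gripper value outside its range is refused whole. The fingers move at their own pace and stop on an object; the grip force is fixed at half the most. Time passes only in rows, so rows that do not move let the fingers close. It gives the time, the measured TCP pose, the force and the opening at its end, in the units of the state.
- get_state(): the state, without advancing time (a new reading comes with each control period).
- capture(name): name is "scene" or "top" or "wrist"; returns a dict with "img" (384x512x3 uint8, red, green, blue), "camera_matrix" (3x3 intrinsics, pixels), "dist" ([k1, k2, p1, p2, k3] as OpenCV has them; the pictures are not rectified), "R" (3x3) and "t" (3): a world point X has camera coordinates R X + t; the wrist camera has in their place "hand_eye" (4x4, takes a point from camera to tool coordinates, whose origin is the TCP and whose axes are the flange's). Camera axes: x right, y down, z forward; pixel columns grow to the right and rows downward; lengths in m; the calibration is good to about 2 mm. A picture is of the moment at which its call begins: read the wrist's pose just before it. There is no depth.
- finish_job(): hands the job in, once; it reports no verdict.
The state is a dict: "clock": time; "joint_positions": joint angles; "qd": joint speeds; "joint_efforts": joint torques, N m; "position": TCP position; "tcp_rot": TCP orientation; "wrist_force": force on the tool from outside, world axes, zero at the start; "ft_torque": the same for the moment, N m; "grip_width": finger opening in m.
Only numpy, scipy, OpenCV 4.12 (cv2) and the standard library are available. Lean on these libraries where they do the work, as an engineer would, in place of code of your own. Each camera call takes 0.05 s, during which the arm holds its last target.

TASK

Set up the banding wheel for trimming: pull the wooden knob off the steel arbor in the middle of the wheel, then thread the three fired-clay rings onto the arbor, largest at the bottom, then the medium one, the smallest on top, each lying flat on the one below, and put the knob back on the arbor so that it sits upright and fully down on the smallest ring. The rings chip easily: lower each one all the way down and do not let it drop. Leave the other things on the bench as they are.

Things in the scene. Friction and masses are not known exactly. Their poses are not given: they have to be found in the camera images.
- wheel: Small banding wheel, fixed to the bench, not turning: dark steel foot 124 mm across, aluminium head 160 mm across, its flat top 50 mm above the bench. A steel arbor stands upright in its middle: 16 mm in diameter, 62 mm tall above the head, the last 6 mm tapering to a flat tip 8 mm across. Origin: centre of its underside, on the bench; z up along the arbor.
- arbor_foot (a point): Point on the arbor's axis level with the top of the wheel head (50 mm above the bench), where the lowest ring's underside comes to lie.
- arbor_tip (a point): Tip of the arbor on its axis, 62 mm above arbor_foot (112 mm above the bench).
- ring_large: Largest plain fired-clay ring: 62 mm outside diameter, 16 mm thick, plain 20 mm bore right through (arbor 16 mm), 56 to 112 g. Lies flat on the bench, clear of the wheel. The same both ways up. Origin: its middle (centre of the bore, half its thickness); z along the bore.
- ring_medium: Medium fired-clay ring: 50 mm outside diameter, 16 mm thick, 20 mm bore, about 34 to 67 g. Lies flat on the bench. Origin: its middle; z along the bore.
- ring_small: Smallest fired-clay ring: 38 mm outside diameter, 16 mm thick, 20 mm bore, about 18 to 35 g. Lies flat on the bench. Origin: its middle; z along the bore. The three rings change places from start to start.
- knob: Wooden push-on knob, 42 mm tall, 30 g: upper 20 mm a round grip 34 mm across, below it a neck 28 mm across with a blind bore from beneath, 18 mm wide, 18 mm deep. No thread or catch: lifts straight off. At the start it sits on the bare arbor, underside 44 mm above the head; on the finished stack, 48 mm above. Origin: centre of its underside; z up through the grip. May stand on the bench meanwhile.
- tumbler: Bystander: open red clay tumbler, 72 mm across, 95 mm tall, upright right of and beyond the wheel. Origin: centre of its underside.
- glaze_bowl: Bystander: white bowl, 110 mm across, 48 mm tall, beyond the wheel. Origin: centre of its underside.
- mug: Bystander: white mug, 80 mm across, 85 mm tall, on the far left. Origin: centre of its underside.
- kiln_prop: Bystander: pale square kiln prop, 32 x 32 x 60 mm, standing at the left, beyond the wheel. Origin: centre of its underside.
- rib: Bystander: flat dark wooden rib, 55 x 90 x 7 mm, lying flat between robot and wheel. Origin: centre of its underside.
- trim_tool: Bystander: loop trimming tool, 155 mm long, handle 14 mm thick, lying at the far right, pointing away from the robot. Origin: underside of the tool, near its middle; y along it.
Mind the look-alikes: they are no part of the job. Leave any blue look-alike of the knob alone. What is shaped like the ring_small but turquoise or white is not meant.

How it is judged:
On the way, in this order (a step that is already met when the one before it is completed fails the run):
1. the knob has been taken off the arbor (distance between knob and arbor_tip above 0.06 m), for 0.1 s.
2. the large ring lies flat on the wheel head, around the arbor, and is let go (z of ring_large in the frame of arbor_foot between 0.005 and 0.011 m and horizontal distance between ring_large and arbor_foot below 0.004 m and angle between the z axis of ring_large and the z axis of wheel, either way round below 0.08 rad and contact force between the fingers and ring_large below 0.2 N), for 0.1 s.
3. the medium ring lies flat on the large ring, around the arbor, and is let go (z of ring_medium in the frame of arbor_foot between 0.021 and 0.027 m and horizontal distance between ring_medium and arbor_foot below 0.004 m and angle between the z axis of ring_medium and the z axis of wheel, either way round below 0.08 rad and contact force between the fingers and ring_medium below 0.2 N), for 0.1 s.
4. the small ring lies flat on the medium ring, around the arbor, and is let go (z of ring_small in the frame of arbor_foot between 0.037 and 0.043 m and horizontal distance between ring_small and arbor_foot below 0.004 m and angle between the z axis of ring_small and the z axis of wheel, either way round below 0.08 rad and contact force between the fingers and ring_small below 0.2 N), for 0.1 s.
At the end, for the whole second after the job is handed in: On the arbor, from the wheel head up: large, medium and small ring, each flat (within about 4.5 degrees), within 3 mm of its seated height and 4 mm of the arbor's axis; the knob upright (within about 6 degrees) and down on the small ring within 3 mm in height and 4 mm of the axis; all at rest (z of ring_large in the frame of arbor_foot between 0.005 and 0.011 m and horizontal distance between each of ring_large, ring_medium, ring_small, knob and arbor_foot below 0.004 m and angle between the z axis of each of ring_large, ring_medium, ring_small and the z axis of wheel, either way round below 0.08 rad and z of ring_medium in the frame of arbor_foot between 0.021 and 0.027 m and z of ring_small in the frame of arbor_foot between 0.037 and 0.043 m and z of knob in the frame of arbor_foot between 0.045 and 0.051 m and angle between knob's own z axis and vertical below 0.1 rad and linear speed of each of ring_large, ring_medium, ring_small, knob below 0.02 m/s); the robot touches nothing.
It fails at once if a ring is dropped (it falls free at over 0.7 m/s, a drop of some 25 mm) ((contact force between the fingers and ring_large below 0.05 N and linear speed of ring_large above 0.7 m/s) or (contact force between the fingers and ring_medium below 0.05 N and linear speed of ring_medium above 0.7 m/s) or (contact force between the fingers and ring_small below 0.05 N and linear speed of ring_small above 0.7 m/s)).
It fails at once if one of the bystanders is pushed away by more than 20 mm or knocked over (distance of any of tumbler, glaze_bowl, mug, kiln_prop, rib, trim_tool from where it was at the start of the episode above 0.02 m or angle between any of tumbler, glaze_bowl, mug, kiln_prop, rib, trim_tool's own z axis and vertical above 0.5 rad).
It also fails if it takes over 72 s, if anything falls off the work surface, if the arm or the gripper's body presses on something with over 40 N, if the wrist force passes 120 N, or if a joint passes its speed limit or range.

## Working session

There is one attempt and no reset: what is moved stays moved. The work goes in short steps, Python scripts to look and compute and a tool call to move; the robot and the scene stay as the last step left them, time stands still between calls to the robot, and variables do not carry over. Pictures are saved under pics/ and viewed, and the job is handed in when it is done.

Besides the shell and the picture viewer there is one more tool, called after "Request:" as name(argument=value, ...) on one line, values as JSON. apply_moves: Moves the arm, as the interface text tells. Its arguments: {"type":"object","properties":{"deltas":{"type":"array","items":{"type":"object","properties":{"linear":{"type":"array","items":{"type":"number"}},"yaw":{"type":"number"},"grip":{"type":"number"}}}}},"required":["deltas"]}

```bash
mkdir -p pics
python3 - <<'E'
from rig import *
import cv2
s=get_state()
for k,v in s.items(): print(k,v)
for n in ("scene","top","wrist"):
    c=capture(n); cv2.imwrite(f"pics/{n}0.png",c["img"][:,:,::-1])
    import pickle; pickle.dump(c,open(f"{n}0.pkl","wb"))
    print(n,{k:v for k,v in c.items() if k!="img"})
E
```

```text
clock 0.0
joint_positions [ 1.10792699e+00  3.59529791e-01  1.51145277e+00  2.07880327e-05
  1.27249734e+00 -1.15100304e-01]
qd [-0.00121544  0.00058321 -0.0002978  -0.00012099  0.00094341  0.00262959]
joint_efforts [-2.94231377e-04 -5.27604532e+01 -2.78624046e+01  2.19646026e-04
  1.28915758e-02  9.58696376e-06]
position [0.20417086 0.56345935 0.23043109]
tcp_rot [ 1.73012523e-01  9.84919172e-01 -9.01665525e-04 -2.78433729e-04]
wrist_force [-0.02958604  0.27922004 -0.55036836]
ft_torque [ 0.03226105 -0.02956744 -0.00862017]
grip_width 0.0855816615246019
scene {'camera_matrix': array([[380.63811706,   0.        , 259.13671376],
       [  0.        , 380.63811706, 187.72751386],
       [  0.        ,   0.        ,   1.        ]]), 'dist': array([-0.02145389,  0.        ,  0.        ,  0.        ,  0.        ]), 'R': array([[ 0.50692203,  0.86195004, -0.00849613],
       [ 0.64978542, -0.38858509, -0.65328443],
       [-0.56640001,  0.32564361, -0.7570649 ]]), 't': array([-0.28702916, -0.28015094,  1.49308255])}
top {'camera_matrix': array([[416.13346919,   0.        , 254.22589818],
 
[... 295 characters left out ...]
2834 ,  0.00510048, -0.99625758]]), 't': array([0.00388875, 0.55936925, 1.36503313])}
wrist {'camera_matrix': array([[329.88904096,   0.        , 250.47978404],
       [  0.        , 329.88904096, 194.28771752],
       [  0.        ,   0.        ,   1.        ]]), 'dist': array([-0.03375202,  0.        ,  0.        ,  0.        ,  0.        ]), 'hand_eye': array([[-6.45360079e-04, -9.45405083e-01, -3.25896935e-01,
         8.24539914e-02],
       [ 9.99999479e-01, -8.67794519e-04,  5.37156344e-04,
        -9.20373260e-04],
       [-7.90641912e-04, -3.25896419e-01,  9.45405151e-01,
        -1.43154766e-01],
       [ 0.00000000e+00,  0.00000000e+00,  0.00000000e+00,
         1.00000000e+00]])}
```

View pics/top0.png

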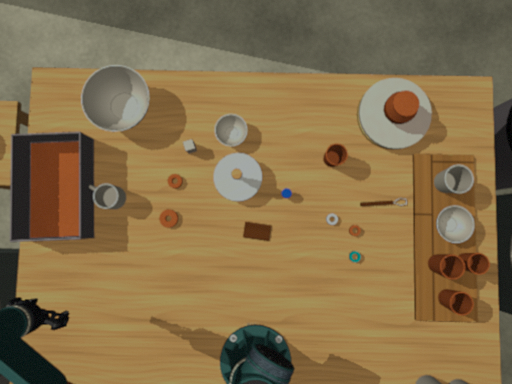

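View pics/scene0.png

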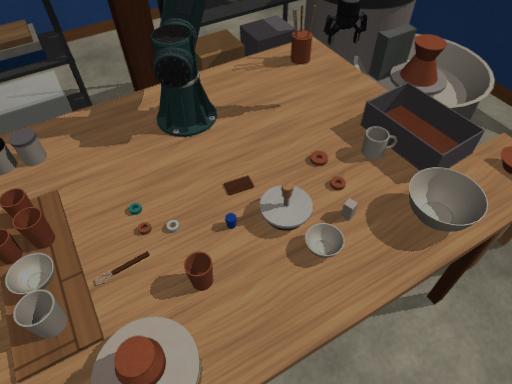

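View pics/wrist0.png

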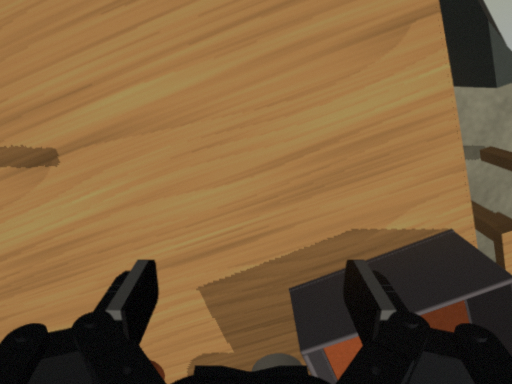

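The top view shows the wheel at about (238,177) with the knob at (237,173). The terracotta rings are at (169,218), (176,181) and (355,230), and the look-alikes are at (332,219), (355,257) and the blue one at (287,193). Next I measure these positions.

```bash
cat > h.py <<'E'
import numpy as np, cv2, pickle
from scipy.spatial.transform import Rotation as Rot
def pose(c,st=None):
    if "R" in c: R=np.array(c["R"]);t=np.array(c["t"]); return R.T,-R.T@t   # cam->world
    H=np.array(c["hand_eye"]); Rt=Rot.from_quat(st["tcp_rot"]).as_matrix()
    return Rt@H[:3,:3], Rt@H[:3,3]+np.array(st["position"])
def ray(c,uv,z,st=None):
    uv=np.asarray(uv,float).reshape(-1,1,2)
    n=cv2.undistortPoints(uv,c["camera_matrix"],c["dist"]).reshape(-1,2)
    Rw,o=pose(c,st); d=np.c_[n,np.ones(len(n))]@Rw.T
    return o+d*((z-o[2])/d[:,2])[:,None]
def proj(c,X,st=None):
    Rw,o=pose(c,st); R=Rw.T
    return cv2.projectPoints(np.asarray(X,float).reshape(-1,1,3),cv2.Rodrigues(R)[0],-R@o,c["camera_matrix"],c["dist"])[0].reshape(-1,2)
def blobs(m,lo=15):
    n,l,s,ce=cv2.connectedComponentsWithStats(m.astype(np.uint8))
    return [(s[i],ce[i],l==i) for i in range(1,n) if s[i][4]>=lo]
def hsv(c): return cv2.cvtColor(c["img"],cv2.COLOR_RGB2HSV)
def circ_on_plane(c,mask,z,st=None):
    cs,_=cv2.findContours(mask.astype(np.uint8),cv2.RETR_EXTERNAL,cv2.CHAIN_APPROX_NONE)
    k=max(cs,key=cv2.contourArea).reshape(-1,2)
    P=ray(c,k,z,st)[:,:2]
    A=np.c_[2*P,np.ones(len(P))]; x=np.linalg.lstsq(A,(P**2).sum(1),rcond=None)[0]
    return x[:2],np.sqrt(x[2]+x[:2]@x[:2])
E
python3 - <<'E'
from h import *
for n in("top","scene"):
    c=pickle.load(open(n+"0.pkl","rb")); h=hsv(c)
    for (u,v) in ([(169,213),(176,176),(355,227),(237,174),(238,190)] if n=="top" else [(319,155),(338,180),(144,226),(288,187)]):
        print(n,(u,v),h[v,u], h[v+8,u])
    m=((h[...,0]<10)|(h[...,0]>174))&(h[...,1]>120)&(h[...,2]>70)
    for s,ce,b in blobs(m): print(n,s,ce.round(1),ray(c,ce,.010)[0].round(4),circ_on_plane(c,b,.010))
c=pickle.load(open("top0.pkl","rb"))
cv2.imwrite("pics/t_crop.png",cv2.resize(c["img"][120:270,90:380,::-1],(800,414),interpolation=cv2.INTER_CUBIC))
E
```

```text
top (169, 213) [ 11 185 154] [ 12 177 137]
top (176, 176) [ 11 189 151] [ 12 191 152]
top (355, 227) [ 12 182 133] [ 12 179 145]
top (237, 174) [ 18 136 165] [ 50   9 169]
top (238, 190) [ 66   8 169] [ 75   6 168]
top [ 51 142  19   2  21] [ 59.7 142.1] [0.7099 0.6815 0.01  ] (array([0.72458089, 0.68079356]), np.float64(0.022912958822352426))
top [ 78 190   1  19  19] [ 78. 199.] [0.5174 0.6081 0.01  ] (array([   8.92167246, -142.94517931]), np.float64(143.79905923736115))
scene (319, 155) [  8 174  72] [  8 178  76]
scene (338, 180) [  9 171  67] [  8 171  64]
scene (144, 226) [  8 176  58] [ 10 156  80]
scene (288, 187) [ 15 124 152] [ 15 128  74]
scene [292  30  21  33 209] [304.2  40.2] [-0.2348  0.7272  0.01  ] (array([-0.21627381,  0.68484248]), np.float64(0.0981205445678184))
scene [415  34  32  16 384] [430.3  41.7] [0.092  1.2455 0.01  ] (array([0.09012104, 1.24669375]), np.float64(0.07260470789087366))
scene [405  59  32  27 597] [423.3  73.6] [0.2736 1.0072 0.01  ] (array([0.26596432, 1.01400083]), np.float64(0.09092851364389154))
scene [ 386  106   72   48 1128] [421.9 1
[... 483 characters left out ...]
177))
scene [   0  188   55   59 1072] [ 27.2 216.2] [ 0.2059 -0.62    0.01  ] (array([ 0.19721097, -0.60707818]), np.float64(0.09770278920474251))
scene [138 222  13  12  89] [144.2 227.7] [ 0.4333 -0.3205  0.01  ] (array([ 0.43306557, -0.32017541]), np.float64(0.018317713764489086))
scene [  0 229  22  33 321] [ 10.3 247.7] [ 0.3013 -0.6813  0.01  ] (array([ 0.28334786, -0.67002263]), np.float64(0.04732013283898133))
scene [184 252  28  36 317] [198.3 267.6] [ 0.6383 -0.2367  0.01  ] (array([ 0.63957819, -0.23264343]), np.float64(0.04287502253006262))
scene [ 114  336   51   48 1997] [139.  360.8] [ 0.7915 -0.4596  0.01  ] (array([ 0.78982367, -0.45812575]), np.float64(0.0576247142331247))
```

View pics/t_crop.png

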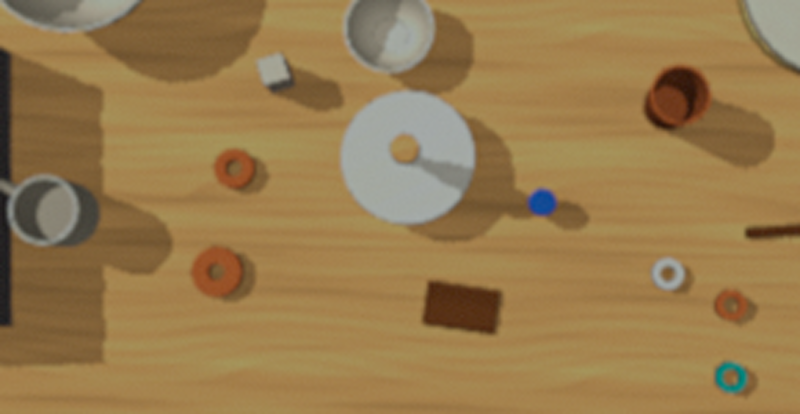

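Run:
```python
from h import *
c=pickle.load(open("top0.pkl","rb")); h=hsv(c)
m=(h[...,0]<=13)&(h[...,1]>165)&(h[...,2]>95)
for s,ce,b in blobs(m,40):
    if 100<ce[0]<380: print(s,ce.round(1),circ_on_plane(c,b,.016))
m=(h[...,1]<25)&(h[...,2]>140)
for s,ce,b in blobs(m,200):
    if 100<ce[0]<380: print('white',s,ce.round(1),circ_on_plane(c,b,.05))
c2=pickle.load(open("scene0.pkl","rb")); h2=hsv(c2)
m=(h2[...,1]<40)&(h2[...,2]>110)
for s,ce,b in blobs(m,200):
    if 250<ce[0]<380: print('white sc',s,ce.round(1),circ_on_plane(c2,b,.05))
# knob two view
m=(h[...,0]>14)&(h[...,1]>90)&(h[...,2]>110); m[:165]=0;m[185:]=0;m[:,:228]=0;m[:,248:]=0
for s,ce,b in blobs(m,20): print('knob',s,ce.round(1),circ_on_plane(c,b,.136))
```

```text
[324 144  24  22 223] [334.9 156.6] (array([ 0.68841529, -0.25753745]), np.float64(0.03251794679509952))
[168 174  14  14 131] [174.6 180.8] (array([0.58539846, 0.28453801]), np.float64(0.022114622098224037))
[160 210  18  17 233] [168.5 218. ] (array([0.46007547, 0.30020157]), np.float64(0.028512255162812902))
[349 225  12  11  77] [354.5 230.2] (array([ 0.43307429, -0.32032955]), np.float64(0.017223982013753785))
white [360  80  31  56 676] [373.3 107.2] (array([ 0.84187608, -0.38522471]), np.float64(0.05683879138009115))
white [121  95  26  34 456] [132.7 109.7] (array([0.81120295, 0.42926331]), np.float64(0.04241485795587174))
white [ 214  153   48   48 1560] [236.5 176.4] (array([0.60028068, 0.07430348]), np.float64(0.06637488304970093))
white sc [260 185  24  20 327] [272.6 196.3] (array([0.55181648, 0.05544619]), np.float64(0.03562125432026002))
white sc [ 262  187   51   40 1088] [291.3 210.1] (array([0.61680443, 0.07505974]), np.float64(0.06393054752394141))
white sc [305 223  39  33 597] [318.8 239.8] (array([0.75848571, 0.09468598]), np.float64(0.04663411683344406))
knob [232 169  10  10  76] [236.3 173.5] (array([0.59938412, 0.07163731]), np.float64(0.013859415847826505))
```

Request:
apply_moves(deltas=[{"linear": [0, 0, 0], "yaw": -0.174, "grip": 1}, {"linear": [0, 0, 0], "yaw": -0.174, "grip": 1}, {"linear": [-36, -44, 0], "yaw": 0, "grip": 1}, {"linear": [-36, -44, 0], "yaw": 0, "grip": 1}, {"linear": [-36, -44, 0], "yaw": 0, "grip": 1}, {"linear": [-36, -44, 0], "yaw": 0, "grip": 1}, {"linear": [-36, -44, 0], "yaw": 0, "grip": 1}, {"linear": [-36, -44, 0], "yaw": 0, "grip": 1}, {"linear": [-36, -44, 0], "yaw": 0, "grip": 1}, {"linear": [-36, -44, 0], "yaw": 0, "grip": 1}, {"linear": [-36, -44, 0], "yaw": 0, "grip": 1}, {"linear": [-36, -44, 0], "yaw": 0, "grip": 1}])

```text
clock: 1.65
position: [0.5654, 0.1225, 0.2311]
tcp_rot: [0.0, 1.0, 0.0, -0.0]
wrist_force: [0.6, 0.6, 0.5]
grip_width: 0.0852
```

Request:
apply_moves(deltas=[{"linear": [-34, -50, 0], "yaw": 0, "grip": 1}, {"linear": [0, 0, 0], "yaw": 0, "grip": 1}, {"linear": [0, 0, 0], "yaw": 0, "grip": 1}])

```text
clock: 2.02
position: [0.5979, 0.0742, 0.2307]
tcp_rot: [0.0, 1.0, 0.0, -0.001]
wrist_force: [-0.5, 0.1, 0.6]
grip_width: 0.085
```

```bash
cat > snap.py <<'E'
import sys
from rig import *
from h import *
st=get_state(); c=capture(sys.argv[1]); cv2.imwrite(f"pics/{sys.argv[2]}.png",c["img"][:,:,::-1])
pickle.dump((c,st),open(sys.argv[2]+".pkl","wb")); print(st["clock"],st["position"],st["tcp_rot"].round(4) if hasattr(st["tcp_rot"],'round') else st["tcp_rot"],st["wrist_force"],st["grip_width"])
E
python3 snap.py wrist w1
```

```text
2.025 [0.59794824 0.07416303 0.23072629] [ 4.e-04  1.e+00  2.e-04 -8.e-04] [-0.46623496  0.13166722  0.55854223] 0.08502958260097582
```

View pics/w1.png

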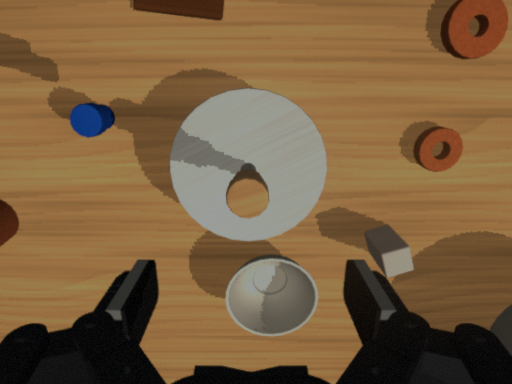

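The wrist view shows the knob's grip disc at (248,198), the wheel head around (248,165), the medium ring at (439,149) and the large ring at (475,27).

Run:
```python
from h import *
c,st=pickle.load(open("w1.pkl","rb")); h=hsv(c)
for p in[(248,198),(258,108),(439,133),(475,55),(455,27)]: print(p,h[p[1],p[0]])
m=(h[...,1]<40)&(h[...,2]>120)
H=[b for s,ce,b in blobs(m,3000)]
for b in H: print('head',b.sum(),circ_on_plane(c,b,.05,st))
m=(h[...,0]>=12)&(h[...,1]>90)&(h[...,2]>150);m[:170]=0;m[225:]=0;m[:,:220]=0;m[:,275:]=0
for s,ce,b in blobs(m,200): print('knob',s,ce.round(1),circ_on_plane(c,b,.136,st))
m=(h[...,0]<=11)&(h[...,1]>165)&(h[...,2]>110)
for s,ce,b in blobs(m,200): print('ring',s,ce.round(1),circ_on_plane(c,b,.016,st))
```

```text
(248, 198) [ 18 134 154]
(258, 108) [ 39  16 157]
(439, 133) [ 10 186 140]
(475, 55) [ 10 193 132]
(455, 27) [  9 189 135]
head 15369 (array([0.59828295, 0.074291  ]), np.float64(0.06734034481926306))
knob [228 180  40  38 970] [248.5 199.1] (array([0.60165972, 0.07132157]), np.float64(0.012719708436495876))
ring [ 449    0   59   58 2411] [477.6  26.8] (array([0.46172127, 0.30066291]), np.float64(0.028638844642099027))
ring [ 420  128   43   44 1119] [440.6 149.4] (array([0.58642708, 0.2842047 ]), np.float64(0.023339932866194162))
```

```bash
cat >> h.py <<'E'
def hullfit(c,mask,z,st=None,grow=0.5):
    cs,_=cv2.findContours(mask.astype(np.uint8),cv2.RETR_EXTERNAL,cv2.CHAIN_APPROX_NONE)
    k=cv2.convexHull(np.vstack(cs)).reshape(-1,2)
    f=np.zeros(mask.shape,np.uint8); cv2.fillConvexPoly(f,k,1)
    k=max(cv2.findContours(f,cv2.RETR_EXTERNAL,cv2.CHAIN_APPROX_NONE)[0],key=len).reshape(-1,2).astype(float)
    k+=grow*(k-k.mean(0))/np.linalg.norm(k-k.mean(0),axis=1)[:,None]
    P=ray(c,k,z,st)[:,:2]
    w=np.ones(len(P))
    for _ in range(8):
        A=np.c_[2*P,np.ones(len(P))]; x=np.linalg.lstsq(A*w[:,None],(P**2).sum(1)*w,rcond=None)[0]
        r=np.sqrt(x[2]+x[:2]@x[:2]); e=np.linalg.norm(P-x[:2],axis=1)-r; w=1/(1+(e/.001)**2)
    return x[:2].round(4),round(float(r),4),round(float(np.sqrt((e**2).mean())),4)
E
python3 - <<'E'
from h import *
c,st=pickle.load(open("w1.pkl","rb")); h=hsv(c)
m=(h[...,1]<40)&(h[...,2]>110)
for s,ce,b in blobs(m,3000): print('head',hullfit(c,b,.05,st))
m=(h[...,0]>=12)&(h[...,1]>90)&(h[...,2]>110);m[:165]=0;m[230:]=0;m[:,:220]=0;m[:,275:]=0
for s,ce,b in blobs(m,200): print('knob',s,[hullfit(c,b,z,st) for z in(.116,.126,.136)])
m=(h[...,0]<=12)&(h[...,1]>165)&(h[...,2]>80)
for s,ce,b in blobs(m,200): print('ring',s,ce.round(1),hullfit(c,b,.016,st))
c=pickle.load(open("top0.pkl","rb")); h=hsv(c)
m=(h[...,1]<35)&(h[...,2]>120)
for s,ce,b in blobs(m,1000):
    if 210<ce[0]<260: print('head top',hullfit(c,b,.05))
E
```

```text
head (array([0.6004, 0.0704]), 0.0795, 0.0004)
knob [ 227  179   42   39 1286] [(array([0.6074, 0.0703]), 0.0175, 0.0003), (array([0.6038, 0.0704]), 0.0168, 0.0002), (array([0.6003, 0.0705]), 0.0162, 0.0002)]
ring [ 448    0   60   59 2512] [477.3  26.8] (array([0.4602, 0.3003]), 0.0307, 0.0025)
ring [ 419  128   44   44 1224] [440.3 149.2] (array([0.5863, 0.2839]), 0.0248, 0.0003)
head top (array([0.6001, 0.0718]), 0.08, 0.0011)
```

Request:
apply_moves(deltas=[{"linear": [-2.4, -3.5, 40], "yaw": 0, "grip": 1}, {"linear": [0, 0, 50], "yaw": 0, "grip": 1}, {"linear": [0, 0, 40], "yaw": 0, "grip": 1}, {"linear": [0, 0, 0], "yaw": 0, "grip": 0}, {"linear": [0, 0, 0], "yaw": 0, "grip": 0}, {"linear": [0, 0, 0], "yaw": 0, "grip": 0}, {"linear": [0, 0, 0], "yaw": 0, "grip": 0}])

```text
clock: 2.95
position: [0.6026, 0.0711, 0.1037]
tcp_rot: [-0.0, 1.0, 0.0, 0.002]
wrist_force: [-1.2, 2.0, 7.5]
grip_width: 0.0321
```

Request:
apply_moves(deltas=[{"linear": [0, 0, -20], "yaw": 0, "grip": 0}, {"linear": [0, 0, -30], "yaw": 0, "grip": 0}, {"linear": [0, 0, -40], "yaw": 0, "grip": 0}, {"linear": [0, 0, 0], "yaw": 0, "grip": 0}])

```text
clock: 3.45
position: [0.604, 0.0706, 0.1959]
tcp_rot: [-0.0, 1.0, -0.0, 0.004]
wrist_force: [0.0, 0.7, 0.2]
grip_width: 0.0325
```

```bash
python3 snap.py wrist w2
```

```text
3.45 [0.60404084 0.07060569 0.19590409] [-1.0e-04  1.0e+00 -0.0e+00  4.4e-03] [0.0195953  0.74435452 0.16638767] 0.03245490933528756
```

View pics/w2.png

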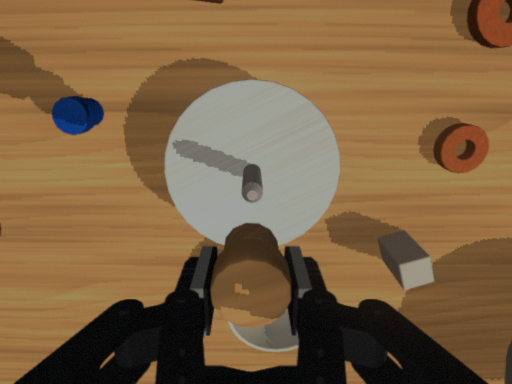

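Request:
apply_moves(deltas=[{"linear": [50, 36, 0], "yaw": 0, "grip": 0}, {"linear": [50, 36, 0], "yaw": 0, "grip": 0}, {"linear": [50, 36, 40], "yaw": 0, "grip": 0}, {"linear": [0, 0, 60], "yaw": 0, "grip": 0}, {"linear": [0, 0, 50], "yaw": 0, "grip": 0}, {"linear": [0, 0, 20], "yaw": 0, "grip": 0}, {"linear": [0, 0, 0], "yaw": 0, "grip": 0}, {"linear": [0, 0, 0], "yaw": 0, "grip": 0}])

```text
clock: 4.5
position: [0.4587, 0.1732, 0.0276]
tcp_rot: [-0.0, 1.0, -0.0, 0.0]
wrist_force: [-0.2, 0.7, -0.5]
grip_width: 0.0326
```

```bash
python3 snap.py wrist w3;python3 - <<'E'
from h import *
c,st=pickle.load(open("w2.pkl","rb")); h=hsv(c)
print(ray(c,[(252,196)],.112,st))
m=(h[...,1]<40)&(h[...,2]>110)
for s,ce,b in blobs(m,3000): print('head',hullfit(c,b,.05,st))
cv2.imwrite("pics/w2c.png",cv2.resize(c["img"][150:230,210:300,::-1],None,fx=6,fy=6,interpolation=cv2.INTER_CUBIC))
E
```

```text
4.5 [0.45867246 0.17321471 0.0276478 ] [-1.e-04  1.e+00 -0.e+00  1.e-04] [-0.198319    0.6823644  -0.48736893] 0.03261125043621056
[[0.60156398 0.07040239 0.112     ]]
head (array([0.6004, 0.0704]), 0.0794, 0.0013)
```

View pics/w3.png

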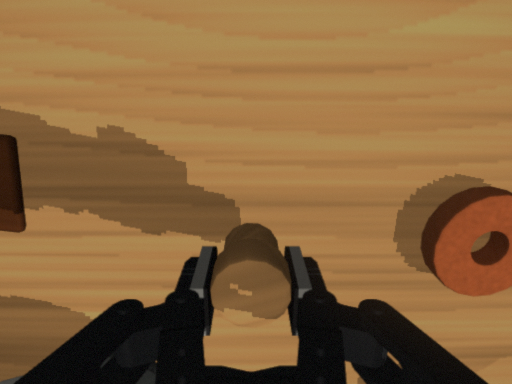

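View pics/w2c.png

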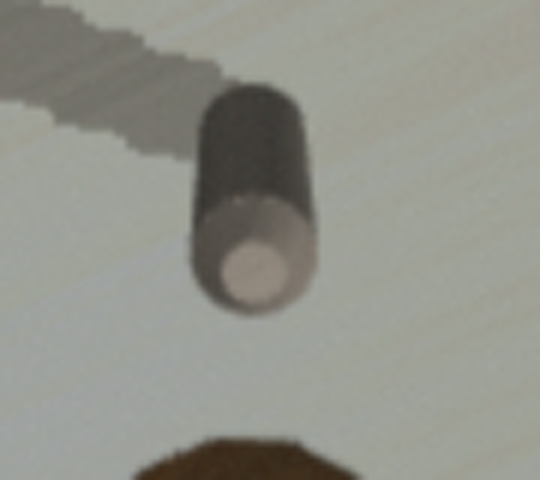

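Request:
apply_moves(deltas=[{"linear": [0, 0, 8], "yaw": 0, "grip": 0}, {"linear": [0, 0, 4], "yaw": 0, "grip": 0}, {"linear": [0, 0, 3], "yaw": 0, "grip": 0}, {"linear": [0, 0, 0], "yaw": 0, "grip": 0}])

```text
clock: 5.05
position: [0.4582, 0.1732, 0.012]
tcp_rot: [-0.0, 1.0, -0.0, -0.0]
wrist_force: [0.1, -1.1, -0.1]
grip_width: 0.0323
```

Request:
apply_moves(deltas=[{"linear": [0, 0, 2], "yaw": 0, "grip": 0}, {"linear": [0, 0, 0], "yaw": 0, "grip": 0}])

```text
clock: 5.3
position: [0.4584, 0.1732, 0.0102]
tcp_rot: [-0.0, 1.0, -0.0, -0.0]
wrist_force: [-0.6, -0.2, -0.2]
grip_width: 0.0323
```

Now I release slowly, rise a little and look.

Request:
apply_moves(deltas=[{"linear": [0, 0, 1], "yaw": 0, "grip": 0}, {"linear": [0, 0, 0], "yaw": 0, "grip": 0.5}, {"linear": [0, 0, 0], "yaw": 0, "grip": 0.7}, {"linear": [0, 0, 0], "yaw": 0, "grip": 1}, {"linear": [0, 0, -30], "yaw": 0, "grip": 1}, {"linear": [0, 0, -60], "yaw": 0, "grip": 1}, {"linear": [0, 0, -60], "yaw": 0, "grip": 1}, {"linear": [0, 0, 0], "yaw": 0, "grip": 1}, {"linear": [0, 0, 0], "yaw": 0, "grip": 1}])

```text
clock: 6.42
position: [0.458, 0.1731, 0.1592]
tcp_rot: [-0.0, 1.0, -0.0, -0.0]
wrist_force: [-0.3, -0.6, -0.3]
grip_width: 0.0852
```

```bash
python3 snap.py wrist w4
```

```text
6.425 [0.45803705 0.17313541 0.15916333] [-1.e-04  1.e+00 -0.e+00 -0.e+00] [-0.2579271  -0.63325177 -0.28538707] 0.08518507370837373
```

View pics/w4.png

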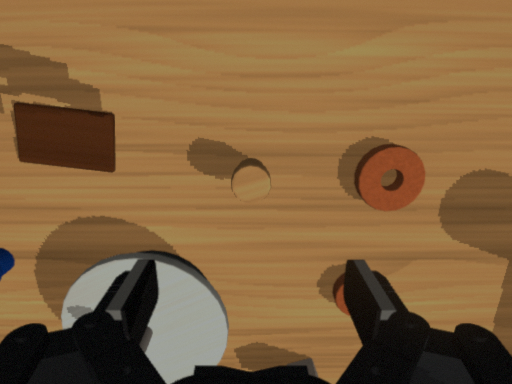

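```bash
cat > rings.py <<'E'
import sys
from h import *
c,st=pickle.load(open(sys.argv[1]+".pkl","rb")); h=hsv(c)
m=(h[...,0]<=12)&(h[...,1]>165)&(h[...,2]>80)
zs=[float(a) for a in sys.argv[2:]] or [.016]
# top face only: brighter
m2=(h[...,0]<=12)&(h[...,1]>150)&(h[...,2]>118)
for s,ce,b in blobs(m2,300):
  for z in zs:print('ring',s,ce.round(1),hullfit(c,b,z,st))
E
python3 rings.py w4
python3 - <<'E'
from h import *
c,st=pickle.load(open("w4.pkl","rb")); h=hsv(c); print(h[185,251],h[190,262],h[205,251])
m=(h[...,1]<140)&(h[...,2]>130);m[:150]=0;m[215:]=0;m[:,:225]=0;m[:,280:]=0
for s,ce,b in blobs(m,200):print(s,ce,hullfit(c,b,.042,st))
print(ray(c,[(251.5,185)],.042,st))
E
```

```text
ring [ 360  147   66   64 2858] [391.9 178.6] (array([0.4601, 0.3007]), 0.0304, 0.0003)
[ 17 134 162] [ 18 131 161] [ 16 142 149]
[234 177  37  23 399] [254.48621554 188.83709273] (array([0.4593, 0.1747]), 0.0128, 0.0036)
[[0.45686348 0.17269102 0.042     ]]
```

Request:
apply_moves(deltas=[{"linear": [-1, 43, 0], "yaw": 0, "grip": 1}, {"linear": [-1, 43, 0], "yaw": 0, "grip": 1}, {"linear": [0, 41, 0], "yaw": 0, "grip": 1}, {"linear": [0, 0, 0], "yaw": 0, "grip": 1}, {"linear": [0, 0, 0], "yaw": 0, "grip": 1}])

```text
clock: 7.1
position: [0.4591, 0.2994, 0.1575]
tcp_rot: [-0.0, 1.0, -0.001, -0.002]
wrist_force: [0.2, 0.4, 0.4]
grip_width: 0.0858
```

```bash
python3 snap.py wrist w5; python3 rings.py w5
```

```text
7.1 [0.45909185 0.29937232 0.15751501] [-5.0e-04  1.0e+00 -1.1e-03 -1.7e-03] [0.17965508 0.40175409 0.41622882] 0.0858292841965095
ring [ 220  147   68   64 3000] [253.6 178.4] (array([0.46  , 0.3006]), 0.0304, 0.0003)
ring [ 214  278   48   40 1181] [237.2 297.3] (array([0.5864, 0.2844]), 0.0244, 0.0004)
```

View pics/w5.png

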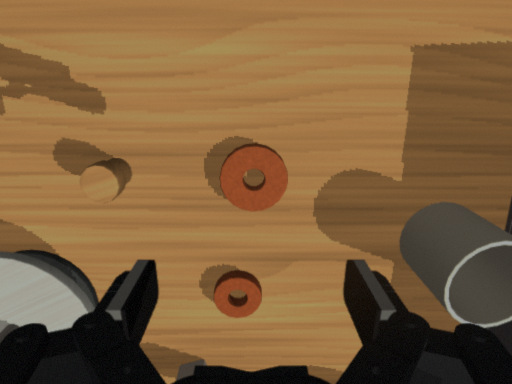

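Request:
apply_moves(deltas=[{"linear": [0, 0.5, 50], "yaw": 0, "grip": 1}, {"linear": [0, 0, 50], "yaw": 0, "grip": 1}, {"linear": [0, 0, 35], "yaw": 0, "grip": 1}, {"linear": [0, 0, 15], "yaw": 0, "grip": 1}, {"linear": [0, 0, 0], "yaw": 0, "grip": 1}, {"linear": [0, 0, 0], "yaw": 0, "grip": 1}])

```text
clock: 7.9
position: [0.4615, 0.3009, 0.0105]
tcp_rot: [0.0, 1.0, 0.0, 0.001]
wrist_force: [-0.6, 0.5, 1.1]
grip_width: 0.0854
```

```bash
python3 snap.py wrist w6; python3 rings.py w6
```

```text
7.9 [0.46145779 0.30093728 0.01048031] [1.e-04 1.e+00 4.e-04 9.e-04] [-0.57346467  0.50086357  1.07139992] 0.08541879439926622
ring [ 188  247  124   67 4566] [242.4 283.7] (array([0.4676, 0.2983]), 0.0237, 0.0062)
```

View pics/w6.png

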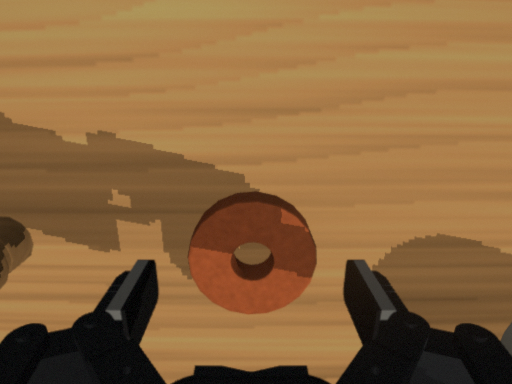

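Run:
```python
from h import *
def at(name,uv,y):
    c,st=pickle.load(open(name+".pkl","rb"))
    n=cv2.undistortPoints(np.array([[uv]],float),c["camera_matrix"],c["dist"]).ravel()
    H=c["hand_eye"]; d=H[:3,:3]@np.r_[n,1]; o=H[:3,3]; return o+d*(y-o[1])/d[1]
for p in[(156,262),(157,285),(133,262)]: print('open L',p,at("w6",p,-.0427)*1e3)
for p in[(345,262),(343,285)]: print('open R',p,at("w6",p,.0427)*1e3)
for p in[(215,248),(212,330)]: print('34 L',p,at("w3",p,-.0163)*1e3)
for p in[(288,248),(290,330)]: print('34 R',p,at("w3",p,.0163)*1e3)
c,_=pickle.load(open("w6.pkl","rb"));c3,_=pickle.load(open("w3.pkl","rb"))
cv2.imwrite("pics/pads.png",np.hstack([cv2.resize(x["img"][230:360,a:a+130,::-1],(395,395)) for x,a in((c,70),(c3,150))]))
```

```text
open L (156, 262) [  8.03503259 -42.7        -16.96439731]
open L (157, 285) [ -2.30770688 -42.7        -19.10665606]
open L (133, 262) [ 22.76313133 -42.7        -41.85692422]
open R (345, 262) [ 3.03031642 42.7        -8.68969401]
open R (343, 285) [-9.0167711  42.7        -9.48384136]
34 L (215, 248) [ 16.31079908 -16.3        -19.49458415]
34 L (212, 330) [ -8.16334603 -16.3        -40.3301148 ]
34 R (288, 248) [ 8.34633529 16.3        -4.76704577]
34 R (290, 330) [-22.50876881  16.3        -24.18075964]
```

View pics/pads.png

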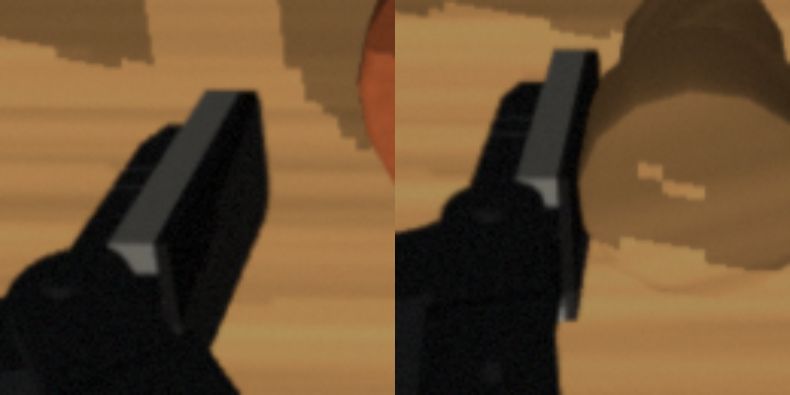

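Run:
```python
from h import *
def at(name,uv,x):
    c,st=pickle.load(open(name+".pkl","rb"))
    n=cv2.undistortPoints(np.array([[uv]],float),c["camera_matrix"],c["dist"]).ravel()
    H=c["hand_eye"]; d=H[:3,:3]@np.r_[n,1]; o=H[:3,3]; return o+d*(x-o[0])/d[0]
for n,p in(("w6",(154,260)),("w6",(347,260)),("w3",(216.5,246.5)),("w3",(286,246.5))): print(n,at(n,p,.011)*1e3)
```

```text
w6 [ 11.         -42.35756299 -20.33353826]
w6 [ 11.          39.58865142 -20.48816584]
w3 [ 11.         -16.94283672  -8.1924524 ]
w3 [11.         14.90648649 -8.25763724]
```

Request:
apply_moves(deltas=[{"linear": [0, 0, 6], "yaw": 0, "grip": 1}, {"linear": [0, 0, 1], "yaw": 0, "grip": 1}, {"linear": [0, 0, 0], "yaw": 0, "grip": 0}, {"linear": [0, 0, 0], "yaw": 0, "grip": 0}, {"linear": [0, 0, 0], "yaw": 0, "grip": 0}])

```text
clock: 8.57
position: [0.4604, 0.3008, 0.003]
tcp_rot: [-0.0, 1.0, 0.0, 0.0]
wrist_force: [-1.5, -0.7, 7.7]
grip_width: 0.0588
```

```bash
python3 snap.py wrist w7; python3 rings.py w7
```

```text
8.575 [0.46044895 0.30076825 0.00302316] [-1.e-04  1.e+00  0.e+00  1.e-04] [-1.49754992 -0.69594762  7.68050954] 0.058779138084251004
ring [288 222  25  28 325] [298.6 236.3] (array([0.44  , 0.3225]), 0.0072, 0.0023)
ring [ 186  261  124   66 4310] [240.  297.9] (array([0.4691, 0.2969]), 0.0224, 0.0062)
```

View pics/w7.png

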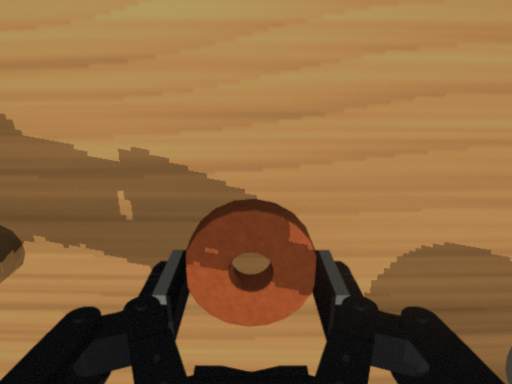

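Request:
apply_moves(deltas=[{"linear": [0, 0, -20], "yaw": 0, "grip": 0}, {"linear": [0, 0, -40], "yaw": 0, "grip": 0}, {"linear": [0, 0, -50], "yaw": 0, "grip": 0}, {"linear": [0, 0, -50], "yaw": 0, "grip": 0}, {"linear": [-24, -40, 0], "yaw": 0, "grip": 0}, {"linear": [-32, -50, 0], "yaw": 0, "grip": 0}, {"linear": [-32, -50, 0], "yaw": 0, "grip": 0}, {"linear": [-30, -50, 0], "yaw": 0, "grip": 0}, {"linear": [-22, -40, 0], "yaw": 0, "grip": 0}, {"linear": [0, 0, 0], "yaw": 0, "grip": 0}, {"linear": [0, 0, 0], "yaw": 0, "grip": 0}, {"linear": [0, 0, 0], "yaw": 0, "grip": 0}])

```text
clock: 10.12
position: [0.5995, 0.0719, 0.1621]
tcp_rot: [-0.001, 1.0, 0.0, -0.001]
wrist_force: [-0.2, 0.4, -1.1]
grip_width: 0.0582
```

```bash
python3 snap.py wrist w8
```

```text
10.125 [0.59946925 0.07189061 0.16207821] [-7.e-04  1.e+00  1.e-04 -5.e-04] [-0.17549167  0.42081391 -1.0582223 ] 0.05820461430901458
```

View pics/w8.png

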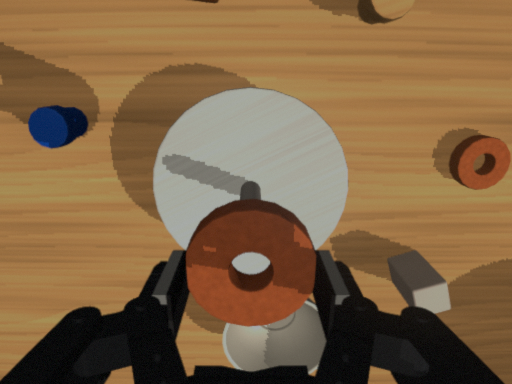

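```bash
cat > inhand.py <<'E'
import sys
from h import *
c,st=pickle.load(open(sys.argv[1]+".pkl","rb")); ztop=float(sys.argv[2])/1e3  # tool z of ring top
H=c["hand_eye"]; h=hsv(c)
v0=int(sys.argv[3]) if len(sys.argv)>3 else 255
m=(h[...,0]<=13)&(h[...,1]>140)&(h[...,2]>45); m[:190]=0;m[335:]=0;m[:,:175]=0;m[:,325:]=0
f=np.zeros_like(m)
b=max(blobs(m,200),key=lambda q:q[0][4])[2].astype(np.uint8)
cs,hi=cv2.findContours(b,cv2.RETR_CCOMP,cv2.CHAIN_APPROX_NONE)
# fake tool-frame pose
st2={"tcp_rot":[0,0,0,1],"position":[0,0,0]}
for k,g in zip(cs,hi[0]):
    if len(k)<25: continue
    P=ray(c,k.reshape(-1,2).astype(float),ztop,st2)[:,:2]
    A=np.c_[2*P,np.ones(len(P))];w=np.ones(len(P))
    for _ in range(10):
        x=np.linalg.lstsq(A*w[:,None],(P**2).sum(1)*w,rcond=None)[0]; r=np.sqrt(x[2]+x[:2]@x[:2]); e=np.linalg.norm(P-x[:2],axis=1)-r; w=1/(1+(e/.0005)**2)
    print('hole' if g[3]>=0 else 'outer',(x[:2]*1e3).round(2),round(r*1e3,2),len(k))
E
python3 inhand.py w7 -13;python3 inhand.py w8 -13
python3 - <<'E'
from h import *
c,st=pickle.load(open("w8.pkl","rb")); h=hsv(c)
m=(h[...,1]<40)&(h[...,2]>110); m[245:]=0
for s,ce,b in blobs(m,3000): print('head',hullfit(c,b,.05,st))
E
```

```text
outer [ 2.68 -1.33] 32.03 373
hole [ 5.18 -1.53] 6.57 86
outer [ 2.42 -1.66] 31.46 378
hole [ 5.16 -1.33] 7.0 92
head (array([0.5972, 0.07  ]), 0.0767, 0.0083)
```

Request:
apply_moves(deltas=[{"linear": [-0.7, -0.8, 20], "yaw": 0, "grip": 0}, {"linear": [0, 0, 20], "yaw": 0, "grip": 0}, {"linear": [0, 0, 0], "yaw": 0, "grip": 0}, {"linear": [0, 0, 0], "yaw": 0, "grip": 0}, {"linear": [0, 0, 0], "yaw": 0, "grip": 0}])

```text
clock: 10.8
position: [0.6018, 0.0702, 0.1233]
tcp_rot: [-0.0, 1.0, -0.0, 0.001]
wrist_force: [-0.1, -0.2, -1.2]
grip_width: 0.0587
```

```bash
python3 snap.py wrist w9; python3 -c "
from h import *
c,st=pickle.load(open('w9.pkl','rb'));cv2.imwrite('pics/w9c.png',cv2.resize(c['img'][170:340,160:345,::-1],None,fx=3.5,fy=3.5,interpolation=cv2.INTER_CUBIC))"
```

```text
10.8 [0.60179702 0.07022173 0.12328799] [-3.e-04  1.e+00 -0.e+00  8.e-04] [-0.14724023 -0.21412253 -1.16686043] 0.05866493162208283
```

View pics/w9c.png

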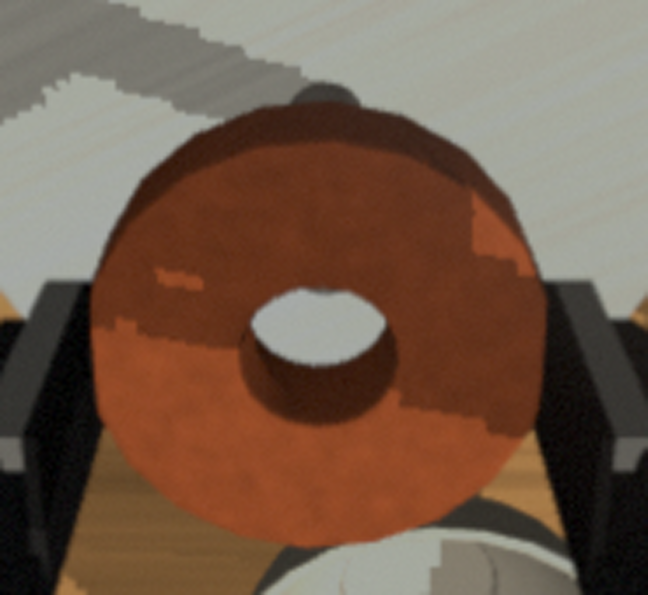

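Run:
```python
from h import *
c,st=pickle.load(open("w9.pkl","rb")); s0={"tcp_rot":[0,0,0,1],"position":[0,0,0]}
u=160+324/3.5; 
print('tip near edge',ray(c,[(u,170+292/3.5)],.0113,s0)*1e3)
print('hole top rim upper',ray(c,[(160+319/3.5,170+288/3.5)],-.013,s0)*1e3,'hole bottom rim lower',ray(c,[(160+319/3.5,170+366/3.5)],.003,s0)*1e3,'top rim lower',ray(c,[(160+319/3.5,170+426/3.5)],-.013,s0)*1e3)
print('outer',ray(c,[(160+92/3.5,170+320/3.5),(160+545/3.5,170+320/3.5),(160+325/3.5,170+545/3.5),(160+325/3.5,170+141/3.5)],-.013,s0)*1e3)
```

```text
tip near edge [[-3.49312295 -0.2585216  11.3       ]]
hole top rim upper [[ 10.66889352  -1.07893164 -13.        ]] hole bottom rim lower [[-11.10826815  -1.03548297   3.        ]] top rim lower [[-10.09391914  -1.07814521 -13.        ]]
outer [[  6.01722786 -30.27113902 -13.        ]
 [  5.95121663  27.9972359  -13.        ]
 [-29.73977632  -0.24239473 -13.        ]
 [ 30.77462644  -0.35167309 -13.        ]]
```

Request:
apply_moves(deltas=[{"linear": [-0.5, 0.8, 0], "yaw": 0, "grip": 0}, {"linear": [0, 0, 0], "yaw": 0, "grip": 0}, {"linear": [0, 0, 6], "yaw": 0, "grip": 0}, {"linear": [0, 0, 6], "yaw": 0, "grip": 0}, {"linear": [0, 0, 6], "yaw": 0, "grip": 0}, {"linear": [0, 0, 0], "yaw": 0, "grip": 0}])

```text
clock: 11.6
position: [0.601, 0.0707, 0.1034]
tcp_rot: [-0.0, 1.0, -0.0, -0.001]
wrist_force: [-0.4, -0.1, -0.5]
grip_width: 0.0582
```

```bash
python3 snap.py wrist w10; python3 -c "
from h import *
c,st=pickle.load(open('w10.pkl','rb'));cv2.imwrite('pics/w10c.png',cv2.resize(c['img'][170:340,160:345,::-1],None,fx=3.5,fy=3.5,interpolation=cv2.INTER_CUBIC))"
```

```text
11.6 [0.6009745  0.07071698 0.10336737] [-1.e-04  1.e+00 -1.e-04 -9.e-04] [-0.37598148 -0.13861052 -0.4529103 ] 0.05815572276982645
```

View pics/w10c.png

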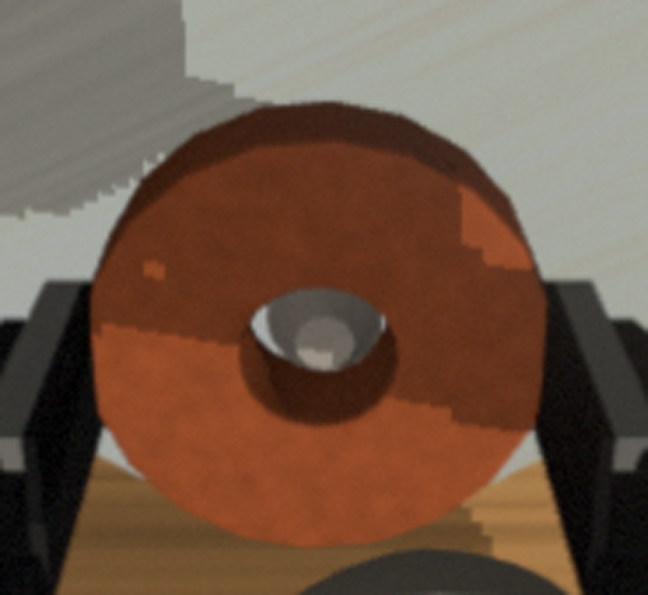

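Request:
apply_moves(deltas=[{"linear": [0, 0.5, 6], "yaw": 0, "grip": 0}, {"linear": [0, 0, 10], "yaw": 0, "grip": 0}, {"linear": [0, 0, 10], "yaw": 0, "grip": 0}, {"linear": [0, 0, 10], "yaw": 0, "grip": 0}, {"linear": [0, 0, 4], "yaw": 0, "grip": 0}, {"linear": [0, 0, 0], "yaw": 0, "grip": 0}, {"linear": [0, 0, 0], "yaw": 0, "grip": 0}])

```text
clock: 12.52
position: [0.6019, 0.0712, 0.0645]
tcp_rot: [-0.0, 1.0, -0.0, 0.0]
wrist_force: [0.0, 0.1, -0.7]
grip_width: 0.0587
```

```bash
python3 snap.py wrist w11; python3 -c "
from h import *
c,st=pickle.load(open('w11.pkl','rb'));cv2.imwrite('pics/w11c.png',cv2.resize(c['img'][170:340,160:345,::-1],None,fx=3.5,fy=3.5,interpolation=cv2.INTER_CUBIC))"
```

```text
12.525 [0.60193561 0.07122757 0.06450877] [-1.e-04  1.e+00 -0.e+00  2.e-04] [ 0.02949329  0.07097602 -0.68572527] 0.05866238176034925
```

View pics/w11c.png

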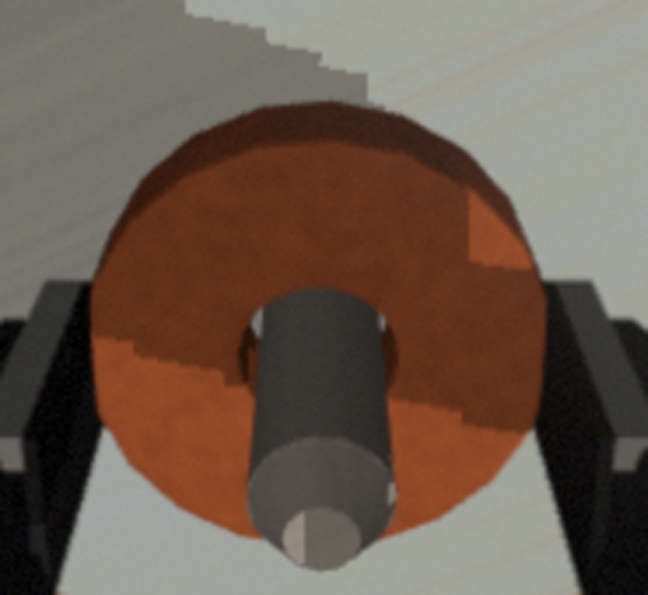

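Request:
apply_moves(deltas=[{"linear": [0, 0, 5], "yaw": 0, "grip": 0}, {"linear": [0, 0, 4], "yaw": 0, "grip": 0}, {"linear": [0, 0, 1], "yaw": 0, "grip": 0}, {"linear": [0, 0, 0], "yaw": 0, "grip": 0}, {"linear": [0, 0, 0], "yaw": 0, "grip": 0}])

```text
clock: 13.2
position: [0.6017, 0.0712, 0.0544]
tcp_rot: [-0.0, 1.0, -0.0, 0.0]
wrist_force: [0.5, -0.1, -0.8]
grip_width: 0.0588
```

Request:
apply_moves(deltas=[{"linear": [0, 0, 1.5], "yaw": 0, "grip": 0}, {"linear": [0, 0, 0.5], "yaw": 0, "grip": 0}, {"linear": [0, 0, 0], "yaw": 0, "grip": 0}])

```text
clock: 13.58
position: [0.6019, 0.0713, 0.0531]
tcp_rot: [-0.0, 1.0, -0.0, 0.0]
wrist_force: [-1.9, 0.1, 5.2]
grip_width: 0.0586
```

Contact with the head shows at +5 N, so I release, rise and look.

Request:
apply_moves(deltas=[{"linear": [0, 0, 0], "yaw": 0, "grip": 0.8}, {"linear": [0, 0, 0], "yaw": 0, "grip": 1}, {"linear": [0, 0, 0], "yaw": 0, "grip": 1}, {"linear": [0, 0, -30], "yaw": 0, "grip": 1}, {"linear": [0, 0, -50], "yaw": 0, "grip": 1}, {"linear": [0, 0, -50], "yaw": 0, "grip": 1}, {"linear": [0, 0, 0], "yaw": 0, "grip": 1}, {"linear": [0, 0, 0], "yaw": 0, "grip": 1}])

```text
clock: 14.58
position: [0.6013, 0.0712, 0.182]
tcp_rot: [-0.0, 1.0, -0.0, -0.0]
wrist_force: [-0.5, -0.5, -0.4]
grip_width: 0.0853
```

```bash
python3 snap.py wrist w12; python3 rings.py w12 .016 .066
```

```text
14.575 [0.6012629  0.07125    0.18195971] [-1.e-04  1.e+00 -0.e+00 -2.e-04] [-0.50980139 -0.49965776 -0.42519612] 0.08526960833856002
ring [ 448  132   49   49 1464] [471.8 156. ] (array([0.5866, 0.2846]), 0.0242, 0.0003)
ring [ 448  132   49   49 1464] [471.8 156. ] (array([0.5756, 0.2499]), 0.0203, 0.0002)
ring [ 214  152   73   69 2618] [254.3 184.3] (array([0.6173, 0.0702]), 0.0357, 0.0005)
ring [ 214  152   73   69 2618] [254.3 184.3] (array([0.6013, 0.0701]), 0.03, 0.0004)
```

View pics/w12.png

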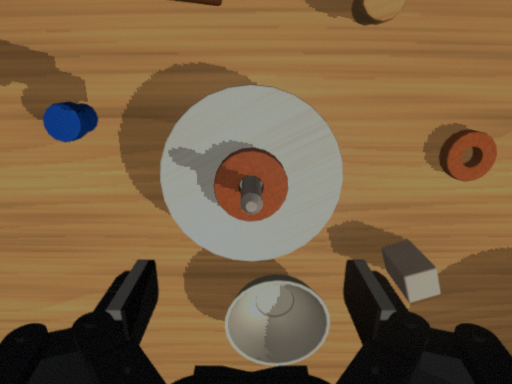

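Request:
apply_moves(deltas=[{"linear": [3.6, 44, 0], "yaw": 0, "grip": 1}, {"linear": [3.6, 55, 0], "yaw": 0, "grip": 1}, {"linear": [3.7, 55, 0], "yaw": 0, "grip": 1}, {"linear": [3.7, 59, 20], "yaw": 0, "grip": 1}, {"linear": [0, 0, 40], "yaw": 0, "grip": 1}, {"linear": [0, 0, 0], "yaw": 0, "grip": 1}, {"linear": [0, 0, 0], "yaw": 0, "grip": 1}, {"linear": [0, 0, 0], "yaw": 0, "grip": 1}])

```text
clock: 15.62
position: [0.5882, 0.2838, 0.1236]
tcp_rot: [0.001, 1.0, 0.0, 0.001]
wrist_force: [0.9, 0.1, 0.4]
grip_width: 0.0856
```

```bash
python3 snap.py wrist w13; python3 rings.py w13 .016
```

```text
15.625 [0.58818981 0.28375307 0.12364101] [5.e-04 1.e+00 3.e-04 1.e-03] [0.91739447 0.06057149 0.43319243] 0.08558032606836262
ring [ 223  158   61   58 2207] [252.8 186.4] (array([0.5863, 0.2844]), 0.0243, 0.0003)
```

View pics/w13.png

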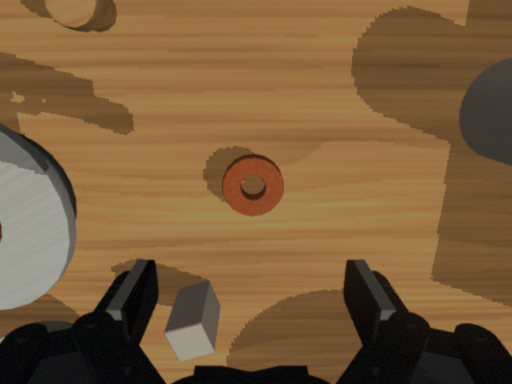

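Run:
```python
from h import *
c,st=pickle.load(open("w13.pkl","rb"))
print(ray(c,[(183,359),(216,347),(208,281),(170,305)],.06,st),ray(c,[(208,281)],.06,st))
```

```text
[[0.71820106 0.22748032 0.06      ]
 [0.70561546 0.25478499 0.06      ]
 [0.64390376 0.25128948 0.06      ]
 [0.6651747  0.2215604  0.06      ]] [[0.64390376 0.25128948 0.06      ]]
```

Request:
apply_moves(deltas=[{"linear": [0, 0, 50], "yaw": 0, "grip": 1}, {"linear": [0, 0, 40], "yaw": 0, "grip": 1}, {"linear": [0, 0, 25], "yaw": 0, "grip": 1}, {"linear": [0, 0, 5], "yaw": 0, "grip": 1}, {"linear": [0, 0, 0], "yaw": 0, "grip": 1}, {"linear": [0, 0, 0], "yaw": 0, "grip": 1}])

```text
clock: 16.42
position: [0.5884, 0.2846, 0.004]
tcp_rot: [0.0, 1.0, 0.0, 0.001]
wrist_force: [0.7, 0.1, 0.5]
grip_width: 0.0856
```

Request:
apply_moves(deltas=[{"linear": [1, 0, 1], "yaw": 0, "grip": 1}, {"linear": [0, 0, 0], "yaw": 0, "grip": 0}, {"linear": [0, 0, 0], "yaw": 0, "grip": 0}, {"linear": [0, 0, 0], "yaw": 0, "grip": 0}, {"linear": [0, 0, 0], "yaw": 0, "grip": 0}])

```text
clock: 17.05
position: [0.5861, 0.2843, 0.0022]
tcp_rot: [-0.0, 1.0, -0.0, 0.0]
wrist_force: [-1.7, -1.6, 6.6]
grip_width: 0.0477
```

```bash
python3 snap.py wrist w14; python3 -c "
from h import *
c,st=pickle.load(open('w14.pkl','rb'));cv2.imwrite('pics/w14c.png',cv2.resize(c['img'][170:340,160:345,::-1],None,fx=3.5,fy=3.5,interpolation=cv2.INTER_CUBIC))"
```

```text
17.05 [0.58612378 0.28430496 0.00218833] [-2.e-04  1.e+00 -0.e+00  2.e-04] [-1.73194751 -1.59578825  6.60661874] 0.047666184799350586
```

View pics/w14c.png

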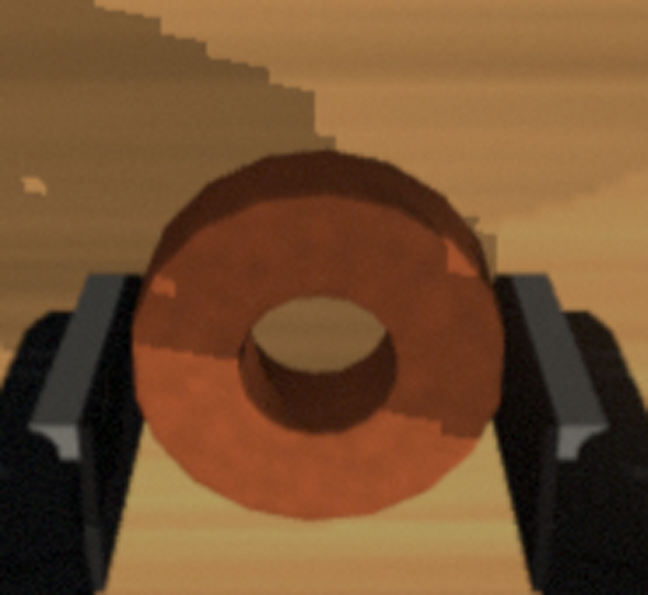

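Request:
apply_moves(deltas=[{"linear": [0, 0, -20], "yaw": 0, "grip": 0}, {"linear": [0, 0, -40], "yaw": 0, "grip": 0}, {"linear": [0, 0, -50], "yaw": 0, "grip": 0}, {"linear": [0, 0, -40], "yaw": 0, "grip": 0}, {"linear": [-3, -35, 0], "yaw": 0, "grip": 0}, {"linear": [-4, -55, 0], "yaw": 0, "grip": 0}, {"linear": [-4, -55, 0], "yaw": 0, "grip": 0}, {"linear": [-4, -45, 0], "yaw": 0, "grip": 0}, {"linear": [0, -23, 0], "yaw": 0, "grip": 0}, {"linear": [0, 0, 10], "yaw": 0, "grip": 0}, {"linear": [0, 0, 10], "yaw": 0, "grip": 0}, {"linear": [0, 0, 0], "yaw": 0, "grip": 0}])

```text
clock: 18.6
position: [0.5998, 0.0724, 0.13]
tcp_rot: [-0.001, 1.0, 0.0, -0.001]
wrist_force: [-0.6, 0.1, -0.9]
grip_width: 0.0474
```

Request:
apply_moves(deltas=[{"linear": [0, 0, 6], "yaw": 0, "grip": 0}, {"linear": [0, 0, 0], "yaw": 0, "grip": 0}, {"linear": [0, 0, 0], "yaw": 0, "grip": 0}])

```text
clock: 18.98
position: [0.6011, 0.0715, 0.1253]
tcp_rot: [-0.0, 1.0, -0.0, 0.0]
wrist_force: [-0.2, -0.6, -0.3]
grip_width: 0.0473
```

```bash
python3 snap.py wrist w15; python3 -c "
from h import *
c,st=pickle.load(open('w15.pkl','rb'));cv2.imwrite('pics/w15c.png',cv2.resize(c['img'][170:340,160:345,::-1],None,fx=3.5,fy=3.5,interpolation=cv2.INTER_CUBIC))"
```

```text
18.975 [0.60112209 0.07153632 0.12531381] [-3.e-04  1.e+00 -1.e-04  0.e+00] [-0.15038997 -0.62898233 -0.3024669 ] 0.04734282057822333
```

View pics/w15c.png

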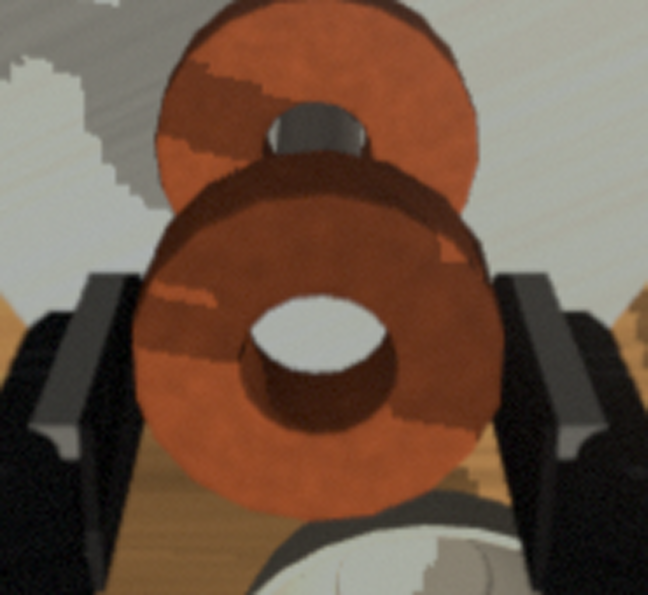

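Request:
apply_moves(deltas=[{"linear": [0, 0, 7], "yaw": 0, "grip": 0}, {"linear": [0, 0, 7], "yaw": 0, "grip": 0}, {"linear": [0, 0, 6], "yaw": 0, "grip": 0}, {"linear": [0, 0, 0], "yaw": 0, "grip": 0}])

```text
clock: 19.52
position: [0.6004, 0.0712, 0.1044]
tcp_rot: [-0.0, 1.0, -0.0, -0.001]
wrist_force: [-0.3, 0.8, -0.4]
grip_width: 0.0478
```

```bash
python3 snap.py wrist w16; python3 -c "
from h import *
c,st=pickle.load(open('w16.pkl','rb'));cv2.imwrite('pics/w16c.png',cv2.resize(c['img'][170:340,160:345,::-1],None,fx=3.5,fy=3.5,interpolation=cv2.INTER_CUBIC))"
```

```text
19.525 [0.60042965 0.07120253 0.10442609] [-0.e+00  1.e+00 -0.e+00 -8.e-04] [-0.31850194  0.78833798 -0.37010776] 0.047824867346390305
```

View pics/w16c.png

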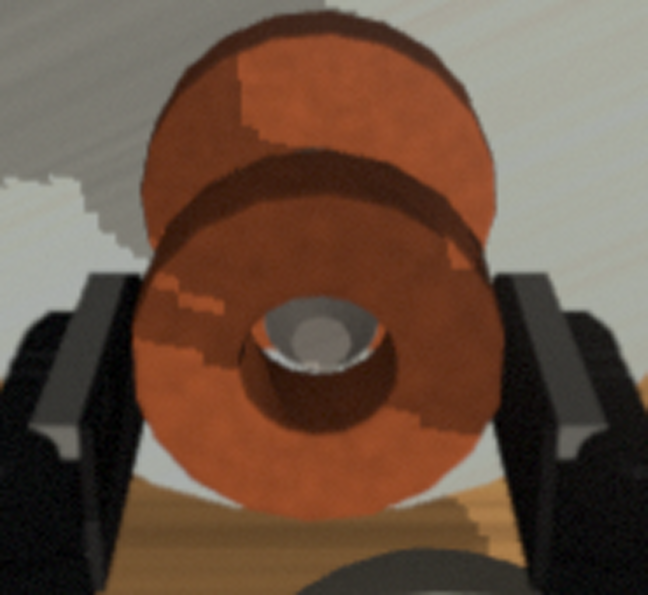

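Run:
```python
from h import *
s0={"tcp_rot":[0,0,0,1],"position":[0,0,0]}
for n,tip,hole,zt,zo in(("w16",(320,341),((319,297),(319,374),(319,433)),.1044-.112,.0022),("w10",(324,345),((319,288),(319,372),(319,426)),.1034-.112,.003)):
    c,st=pickle.load(open(n+".pkl","rb")); f=lambda p:(160+p[0]/3.5,170+p[1]/3.5)
    print(n,'tip',ray(c,[f(tip)],zt,s0)*1e3)
    a=[ray(c,[f(p)],z,s0)[0]*1e3 for p,z in zip(hole,(zo-.016,zo,zo-.016))]
    print('hole centre top',(a[0]+a[2])/2,'bottom rim lower',a[1])
```

```text
w16 tip [[-0.38885522 -0.9282777  -7.6       ]]
hole centre top [ -0.40044416  -1.07951631 -13.8       ] bottom rim lower [-11.95087224  -1.03638679   2.2       ]
w10 tip [[-0.39102939 -0.39613676 -8.6       ]]
hole centre top [  0.28612776  -1.07745338 -13.        ] bottom rim lower [-12.13120685  -1.03428847   3.        ]
```

Request:
apply_moves(deltas=[{"linear": [0.3, 0, 6], "yaw": 0, "grip": 0}, {"linear": [0, 0, 10], "yaw": 0, "grip": 0}, {"linear": [0, 0, 8], "yaw": 0, "grip": 0}, {"linear": [0, 0, 4], "yaw": 0, "grip": 0}, {"linear": [0, 0, 0], "yaw": 0, "grip": 0}, {"linear": [0, 0, 0], "yaw": 0, "grip": 0}])

```text
clock: 20.32
position: [0.6009, 0.0712, 0.0774]
tcp_rot: [-0.0, 1.0, -0.0, 0.0]
wrist_force: [0.1, -0.3, 0.5]
grip_width: 0.0476
```

Request:
apply_moves(deltas=[{"linear": [0, 0, 5], "yaw": 0, "grip": 0}, {"linear": [0, 0, 2.5], "yaw": 0, "grip": 0}, {"linear": [0, 0, 1], "yaw": 0, "grip": 0}, {"linear": [0, 0, 0], "yaw": 0, "grip": 0}, {"linear": [0, 0, 0], "yaw": 0, "grip": 0}])

```text
clock: 20.95
position: [0.6008, 0.0713, 0.0688]
tcp_rot: [-0.0, 1.0, -0.0, 0.0]
wrist_force: [0.3, -0.3, 0.2]
grip_width: 0.0476
```

Request:
apply_moves(deltas=[{"linear": [0, 0, 1], "yaw": 0, "grip": 0}, {"linear": [0, 0, 0], "yaw": 0, "grip": 0}])

```text
clock: 21.2
position: [0.6009, 0.0713, 0.0682]
tcp_rot: [-0.0, 1.0, -0.0, 0.0]
wrist_force: [-0.7, -0.4, 3.3]
grip_width: 0.0474
```

Request:
apply_moves(deltas=[{"linear": [0, 0, 0.3], "yaw": 0, "grip": 0}, {"linear": [0, 0, 0], "yaw": 0, "grip": 0.7}, {"linear": [0, 0, 0], "yaw": 0, "grip": 1}, {"linear": [0, 0, 0], "yaw": 0, "grip": 1}, {"linear": [0, 0, -30], "yaw": 0, "grip": 1}, {"linear": [0, 0, -45], "yaw": 0, "grip": 1}, {"linear": [0, 0, -40], "yaw": 0, "grip": 1}, {"linear": [0, 0, 0], "yaw": 0, "grip": 1}, {"linear": [0, 0, 0], "yaw": 0, "grip": 1}])

```text
clock: 22.32
position: [0.6002, 0.0712, 0.1819]
tcp_rot: [-0.0, 1.0, -0.0, -0.0]
wrist_force: [-0.3, 0.6, 0.2]
grip_width: 0.0857
```

```bash
python3 snap.py wrist w17; python3 rings.py w17 .066 .082
```

```text
22.325 [0.60018378 0.0712469  0.18186249] [-1.e-04  1.e+00 -0.e+00 -5.e-04] [-0.34321628  0.6166096   0.23380771] 0.08567241256421765
ring [ 220  153   67   70 2128] [258.2 188.8] (array([0.6014, 0.0703]), 0.0299, 0.0032)
ring [ 220  153   67   70 2128] [258.2 188.8] (array([0.5963, 0.0703]), 0.0281, 0.003)
```

View pics/w17.png

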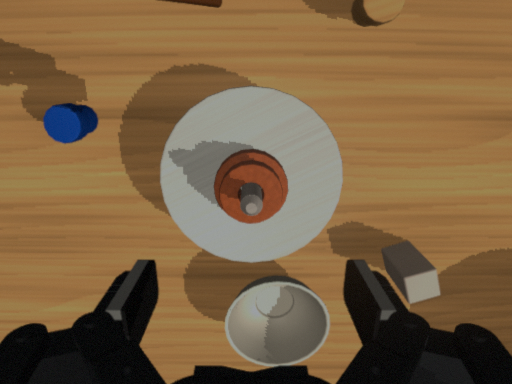

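Request:
apply_moves(deltas=[{"linear": [15, -35, 0], "yaw": 0, "grip": 1}, {"linear": [22, -52, 0], "yaw": 0, "grip": 0.65}, {"linear": [22, -52, 0], "yaw": 0, "grip": 0.65}, {"linear": [22, -52, 0], "yaw": 0, "grip": 0.65}, {"linear": [22, -52, 0], "yaw": 0, "grip": 0.65}, {"linear": [22, -52, 0], "yaw": 0, "grip": 0.65}, {"linear": [22, -52, 0], "yaw": 0, "grip": 0.65}, {"linear": [20, -44, 20], "yaw": 0, "grip": 0.65}, {"linear": [0, 0, 20], "yaw": 0, "grip": 0.65}, {"linear": [0, 0, 0], "yaw": 0, "grip": 0.65}, {"linear": [0, 0, 0], "yaw": 0, "grip": 0.65}, {"linear": [0, 0, 0], "yaw": 0, "grip": 0.65}])

```text
clock: 23.88
position: [0.4345, -0.3194, 0.143]
tcp_rot: [-0.001, 1.0, -0.0, 0.0]
wrist_force: [-0.1, -0.4, -0.5]
grip_width: 0.0551
```

```bash
python3 snap.py wrist w18; python3 rings.py w18 .016
```

```text
23.875 [ 0.43445358 -0.31941824  0.14304948] [-7.e-04  1.e+00 -3.e-04  3.e-04] [-0.10839067 -0.41917468 -0.47583231] 0.05511434372516961
ring [226 161  43  41 917] [247.2 181.2] (array([ 0.4335, -0.3236]), 0.0184, 0.0003)
```

View pics/w18.png

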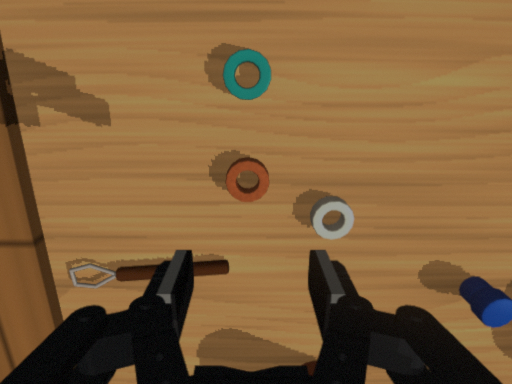

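Run:
```python
from h import *
c,st=pickle.load(open("w18.pkl","rb")); h=hsv(c)
m=(h[...,1]<40)&(h[...,2]>130)
for s,ce,b in blobs(m,300): print(ce,hullfit(c,b,.016,st))
```

```text
[332.9783715  219.51908397] (array([ 0.4693, -0.247 ]), 0.0183, 0.0003)
```

Request:
apply_moves(deltas=[{"linear": [0, -3.5, 45], "yaw": 0, "grip": 0.65}, {"linear": [0, 0, 45], "yaw": 0, "grip": 0.65}, {"linear": [0, 0, 35], "yaw": 0, "grip": 0.65}, {"linear": [0, 0, 10], "yaw": 0, "grip": 0.65}, {"linear": [0, 0, 4], "yaw": 0, "grip": 0.65}, {"linear": [0, 0, 0], "yaw": 0, "grip": 0.65}, {"linear": [0, 0, 0], "yaw": 0, "grip": 0.65}])

```text
clock: 24.8
position: [0.4346, -0.324, 0.0047]
tcp_rot: [-0.0, 1.0, -0.001, 0.001]
wrist_force: [0.1, -0.2, 0.2]
grip_width: 0.0555
```

```bash
python3 snap.py wrist w19
```

```text
24.8 [ 0.43462244 -0.32400937  0.00474358] [-2.e-04  1.e+00 -9.e-04  8.e-04] [ 0.12804276 -0.15466781  0.16245773] 0.05547767920640514
```

View pics/w19.png

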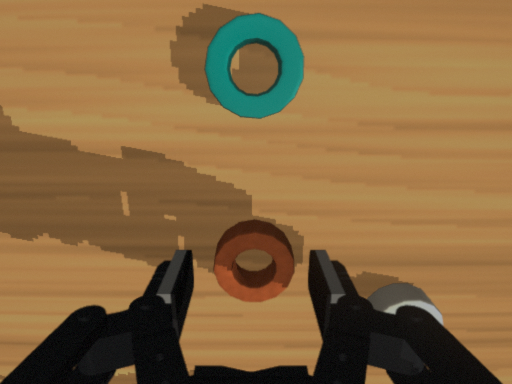

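Request:
apply_moves(deltas=[{"linear": [0.5, 0, 0.5], "yaw": 0, "grip": 0.65}, {"linear": [0, 0, 0], "yaw": 0, "grip": 0}, {"linear": [0, 0, 0], "yaw": 0, "grip": 0}, {"linear": [0, 0, 0], "yaw": 0, "grip": 0}, {"linear": [0, 0, 0], "yaw": 0, "grip": 0}])

```text
clock: 25.48
position: [0.4334, -0.3234, 0.0037]
tcp_rot: [-0.0, 1.0, -0.0, 0.0]
wrist_force: [-1.3, 0.9, 8.4]
grip_width: 0.0349
```

```bash
python3 snap.py wrist w20; python3 -c "
from h import *
c,st=pickle.load(open('w20.pkl','rb'));cv2.imwrite('pics/w20c.png',cv2.resize(c['img'][170:340,160:345,::-1],None,fx=3.5,fy=3.5,interpolation=cv2.INTER_CUBIC))"
```

```text
25.475 [ 0.43336848 -0.32341648  0.00368659] [-1.e-04  1.e+00 -2.e-04  1.e-04] [-1.31716443  0.85728525  8.44593863] 0.03487877119020495
```

View pics/w20c.png

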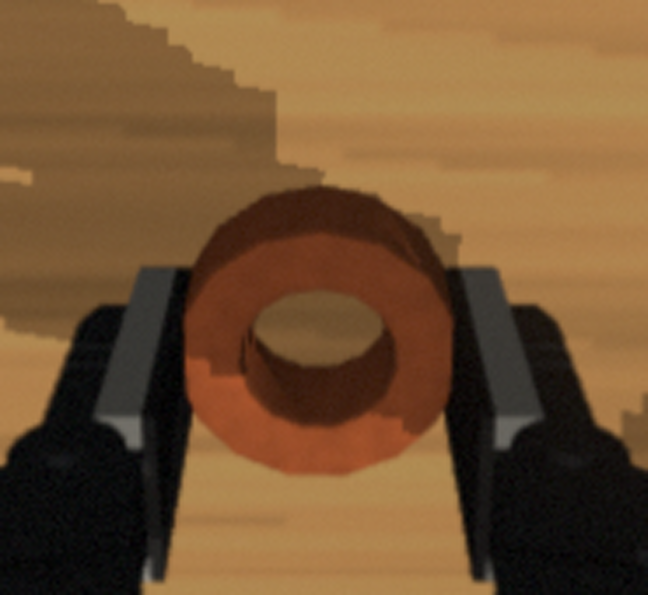

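Request:
apply_moves(deltas=[{"linear": [0, 0, -20], "yaw": 0, "grip": 0}, {"linear": [0, 0, -40], "yaw": 0, "grip": 0}, {"linear": [0, 0, -50], "yaw": 0, "grip": 0}, {"linear": [0, 0, -40], "yaw": 0, "grip": 0}, {"linear": [-17, 40, 0], "yaw": 0, "grip": 0}, {"linear": [-22, 52, 0], "yaw": 0, "grip": 0}, {"linear": [-22, 52, 0], "yaw": 0, "grip": 0}, {"linear": [-22, 52, 0], "yaw": 0, "grip": 0}, {"linear": [-22, 52, 0], "yaw": 0, "grip": 0}, {"linear": [-22, 52, 0], "yaw": 0, "grip": 0}, {"linear": [-22, 52, 0], "yaw": 0, "grip": 0}, {"linear": [-18.5, 42.5, 0], "yaw": 0, "grip": 0}])

```text
clock: 27.02
position: [0.6012, 0.0735, 0.1529]
tcp_rot: [-0.001, 1.0, 0.0, -0.0]
wrist_force: [1.0, -1.2, -0.4]
grip_width: 0.0346
```

Request:
apply_moves(deltas=[{"linear": [0, 0, 10], "yaw": 0, "grip": 0}, {"linear": [0, 0, 10], "yaw": 0, "grip": 0}, {"linear": [0, 0, 4], "yaw": 0, "grip": 0}, {"linear": [0, 0, 0], "yaw": 0, "grip": 0}, {"linear": [0, 0, 0], "yaw": 0, "grip": 0}, {"linear": [0, 0, 0], "yaw": 0, "grip": 0}])

```text
clock: 27.78
position: [0.601, 0.0709, 0.1294]
tcp_rot: [0.0, 1.0, -0.0, 0.0]
wrist_force: [0.1, 0.3, -0.4]
grip_width: 0.0342
```

```bash
python3 snap.py wrist w21; python3 -c "
from h import *
c,st=pickle.load(open('w21.pkl','rb'));cv2.imwrite('pics/w21c.png',cv2.resize(c['img'][170:340,160:345,::-1],None,fx=3.5,fy=3.5,interpolation=cv2.INTER_CUBIC))"
```

```text
27.775 [0.60098696 0.07086751 0.12935607] [ 2.e-04  1.e+00 -1.e-04  3.e-04] [ 0.09255065  0.27263329 -0.37729175] 0.034243623027362335
```

View pics/w21c.png

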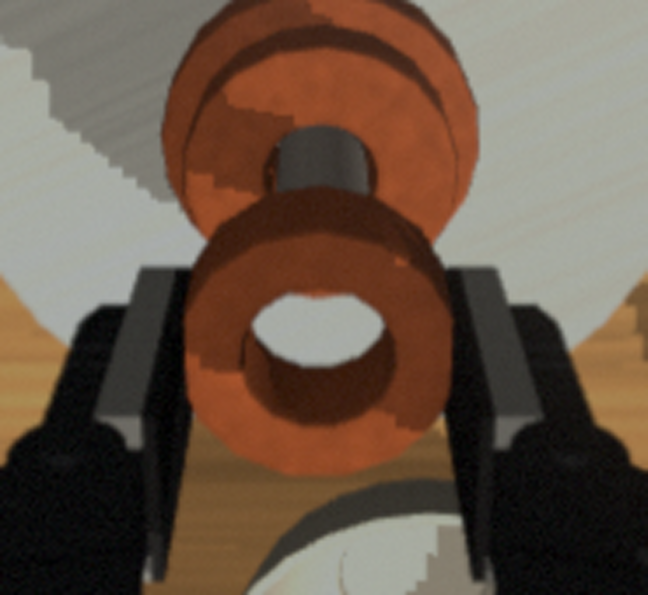

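Request:
apply_moves(deltas=[{"linear": [0.2, 0.4, 8], "yaw": 0, "grip": 0}, {"linear": [0, 0, 8], "yaw": 0, "grip": 0}, {"linear": [0, 0, 7], "yaw": 0, "grip": 0}, {"linear": [0, 0, 0], "yaw": 0, "grip": 0}, {"linear": [0, 0, 0], "yaw": 0, "grip": 0}])

```text
clock: 28.45
position: [0.6006, 0.0716, 0.1059]
tcp_rot: [-0.0, 1.0, -0.0, -0.0]
wrist_force: [0.8, 1.0, 0.1]
grip_width: 0.0346
```

```bash
python3 snap.py wrist w22; python3 -c "
from h import *
c,st=pickle.load(open('w22.pkl','rb'));cv2.imwrite('pics/w22c.png',cv2.resize(c['img'][170:340,160:345,::-1],None,fx=3.5,fy=3.5,interpolation=cv2.INTER_CUBIC))"
```

```text
28.45 [0.60062922 0.07164996 0.10592691] [-1.e-04  1.e+00 -1.e-04 -0.e+00] [0.77374872 1.01637681 0.13671185] 0.03456226413848065
```

View pics/w22c.png

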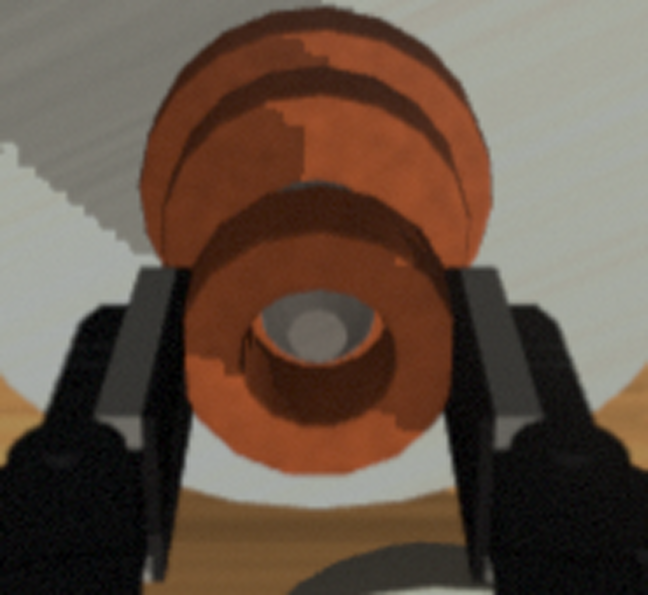

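Request:
apply_moves(deltas=[{"linear": [0, 0, 7], "yaw": 0, "grip": 0}, {"linear": [0, 0, 7], "yaw": 0, "grip": 0}, {"linear": [0, 0, 3.5], "yaw": 0, "grip": 0}, {"linear": [0, 0, 0], "yaw": 0, "grip": 0}, {"linear": [0, 0, 0], "yaw": 0, "grip": 0}])

```text
clock: 29.12
position: [0.6007, 0.0716, 0.0885]
tcp_rot: [-0.0, 1.0, -0.0, 0.0]
wrist_force: [-0.0, 0.1, -0.1]
grip_width: 0.0345
```

Request:
apply_moves(deltas=[{"linear": [0, 0, 1.5], "yaw": 0, "grip": 0}, {"linear": [0, 0, 1], "yaw": 0, "grip": 0}, {"linear": [0, 0, 0], "yaw": 0, "grip": 0}, {"linear": [0, 0, 0], "yaw": 0, "grip": 0}])

```text
clock: 29.62
position: [0.6005, 0.0717, 0.086]
tcp_rot: [-0.0, 1.0, -0.0, -0.0]
wrist_force: [0.3, 0.5, -0.4]
grip_width: 0.0345
```

Request:
apply_moves(deltas=[{"linear": [0, 0, 0.8], "yaw": 0, "grip": 0}, {"linear": [0, 0, 0], "yaw": 0, "grip": 0}, {"linear": [0, 0, 0], "yaw": 0, "grip": 0}])

```text
clock: 30.0
position: [0.6006, 0.0716, 0.0857]
tcp_rot: [-0.0, 1.0, -0.0, 0.0]
wrist_force: [-1.3, 0.0, 4.9]
grip_width: 0.0347
```

Contact again, so I release, rise and check.

Request:
apply_moves(deltas=[{"linear": [0, 0, 0], "yaw": 0, "grip": 0.6}, {"linear": [0, 0, 0], "yaw": 0, "grip": 1}, {"linear": [0, 0, 0], "yaw": 0, "grip": 1}, {"linear": [0, 0, -30], "yaw": 0, "grip": 1}, {"linear": [0, 0, -40], "yaw": 0, "grip": 1}, {"linear": [0, 0, -30], "yaw": 0, "grip": 1}, {"linear": [0, 0, 0], "yaw": 0, "grip": 1}, {"linear": [0, 0, 0], "yaw": 0, "grip": 1}])

```text
clock: 31.0
position: [0.5999, 0.0716, 0.1844]
tcp_rot: [-0.0, 1.0, -0.0, -0.001]
wrist_force: [-0.4, 0.2, 0.4]
grip_width: 0.0855
```

```bash
python3 snap.py wrist w23
python3 - <<'E'
from rig import *
from h import *
c,st=pickle.load(open('w23.pkl','rb'));cv2.imwrite('pics/w23c.png',cv2.resize(c['img'][120:260,150:350,::-1],None,fx=4,fy=4,interpolation=cv2.INTER_CUBIC))
s=capture("scene");cv2.imwrite('pics/s23c.png',cv2.resize(s['img'][160:240,240:330,::-1],None,fx=6,fy=6,interpolation=cv2.INTER_CUBIC))
print(st["position"])
E
```

```text
31.0 [0.59994754 0.07164947 0.18440486] [-1.e-04  1.e+00 -0.e+00 -6.e-04] [-0.36940846  0.15208982  0.43213676] 0.08552432191724006
[0.59994754 0.07164947 0.18440486]
```

View pics/w23c.png

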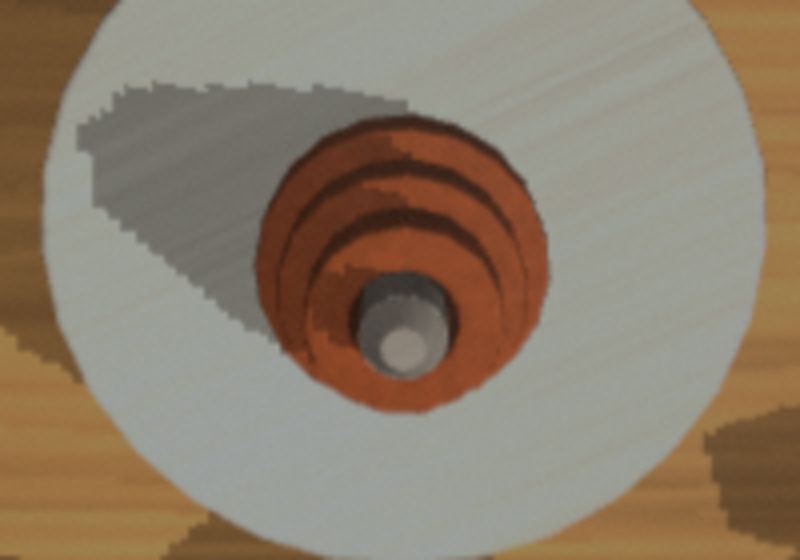

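View pics/s23c.png

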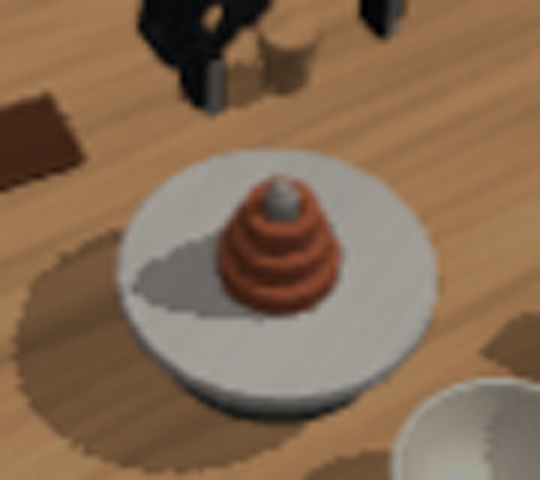

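Request:
apply_moves(deltas=[{"linear": [36, 25, 0], "yaw": 0, "grip": 1}, {"linear": [45, 33, 0], "yaw": 0, "grip": 1}, {"linear": [40, 28, 0], "yaw": 0, "grip": 1}, {"linear": [21, 15.5, 0], "yaw": 0, "grip": 1}, {"linear": [0, 0, 0], "yaw": 0, "grip": 1}, {"linear": [0, 0, 0], "yaw": 0, "grip": 1}, {"linear": [0, 0, 0], "yaw": 0, "grip": 1}])

```text
clock: 31.98
position: [0.4596, 0.1726, 0.1849]
tcp_rot: [0.0, 1.0, -0.0, 0.0]
wrist_force: [-0.9, -0.2, -0.1]
grip_width: 0.0856
```

```bash
python3 snap.py wrist w24
python3 - <<'E'
from h import *
c,st=pickle.load(open('w24.pkl','rb'));cv2.imwrite('pics/w24c.png',cv2.resize(c['img'][130:250,170:330,::-1],None,fx=5,fy=5,interpolation=cv2.INTER_CUBIC))
E
```

```text
31.975 [0.45963876 0.17256571 0.1849422 ] [ 3.e-04  1.e+00 -1.e-04  1.e-04] [-0.89717501 -0.2396399  -0.14064144] 0.0855798780753507
```

View pics/w24c.png

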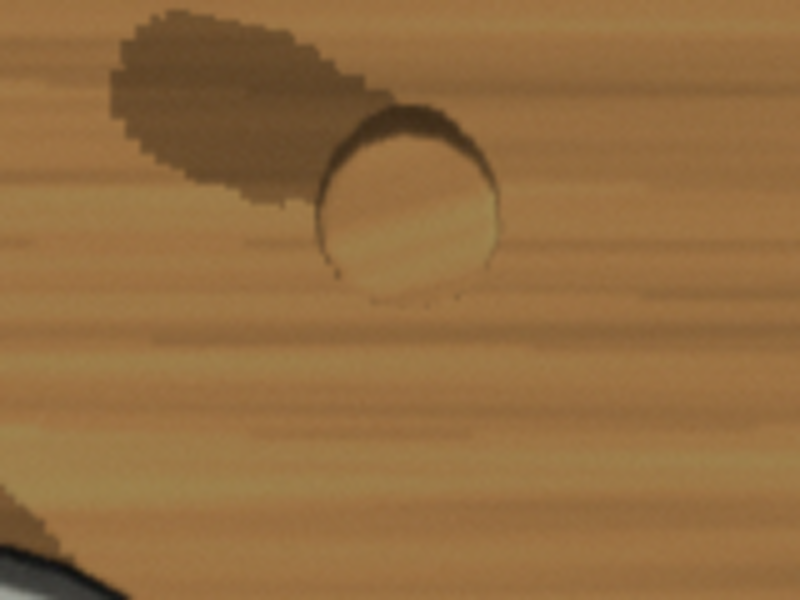

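Run:
```python
from h import *
c,st=pickle.load(open('w24.pkl','rb'))
f=lambda p:(170+p[0]/5,130+p[1]/5)
print(ray(c,[f(p) for p in((322,219),(497,219),(410,135),(410,303),(409,219))],.042,st))
```

```text
[[0.45602504 0.15682667 0.042     ]
 [0.45607103 0.18826992 0.042     ]
 [0.44067403 0.17263531 0.042     ]
 [0.47195464 0.17263969 0.042     ]
 [0.45604971 0.17245768 0.042     ]]
```

Request:
apply_moves(deltas=[{"linear": [2.5, 0, 50], "yaw": 0, "grip": 1}, {"linear": [0, 0, 50], "yaw": 0, "grip": 1}, {"linear": [0, 0, 45], "yaw": 0, "grip": 1}, {"linear": [0, 0, 20], "yaw": 0, "grip": 1}, {"linear": [0, 0, 8], "yaw": 0, "grip": 1}, {"linear": [0, 0, 0], "yaw": 0, "grip": 1}, {"linear": [0, 0, 0], "yaw": 0, "grip": 1}, {"linear": [0, 0, 0], "yaw": 0, "grip": 1}])

```text
clock: 33.02
position: [0.4569, 0.1733, 0.0131]
tcp_rot: [-0.0, 1.0, 0.0, 0.001]
wrist_force: [-0.3, 1.1, 0.1]
grip_width: 0.0857
```

Request:
apply_moves(deltas=[{"linear": [0.5, 0, 2], "yaw": 0, "grip": 1}, {"linear": [0, 0, 0], "yaw": 0, "grip": 0}, {"linear": [0, 0, 0], "yaw": 0, "grip": 0}, {"linear": [0, 0, 0], "yaw": 0, "grip": 0}, {"linear": [0, 0, 0], "yaw": 0, "grip": 0}, {"linear": [0, 0, 0], "yaw": 0, "grip": 0}])

```text
clock: 33.78
position: [0.4555, 0.1731, 0.0104]
tcp_rot: [-0.0, 1.0, -0.0, 0.0]
wrist_force: [-1.7, -1.1, 5.9]
grip_width: 0.0327
```

```bash
python3 snap.py wrist w25
python3 - <<'E'
from h import *
c,st=pickle.load(open('w25.pkl','rb'));cv2.imwrite('pics/w25c.png',cv2.resize(c['img'][190:340,160:345,::-1],None,fx=3.5,fy=3.5,interpolation=cv2.INTER_CUBIC))
E
```

```text
33.775 [0.455535   0.17309495 0.01039846] [-1.e-04  1.e+00 -1.e-04  0.e+00] [-1.73612835 -1.09336706  5.88136712] 0.03269192141620498
```

View pics/w25c.png

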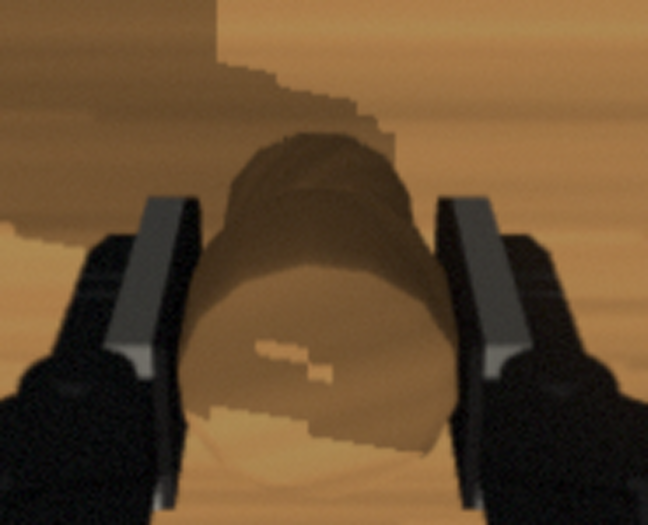

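Run:
```python
from h import *
s0={"tcp_rot":[0,0,0,1],"position":[0,0,0]}
c,st=pickle.load(open("w22.pkl","rb")); f=lambda p:(160+p[0]/3.5,170+p[1]/3.5)
print('tip',ray(c,[f((317,334))],.1059-.112,s0)*1e3)
a=[ray(c,[f(p)],z,s0)[0]*1e3 for p,z in zip(((319,291),(319,425),(247,350),(396,350)),(-.0123,)*4)]
print((a[0]+a[1])/2,(a[2]+a[3])/2)
c,st=pickle.load(open("w25.pkl","rb")); g=lambda p:(160+p[0]/3.5,190+p[1]/3.5)
for p in((182,365),(457,365),(320,265),(320,485)): print(ray(c,[g(p)],-(.042-.0104),s0)*1e3)
c,st=pickle.load(open("w23.pkl","rb")); g=lambda p:(150+p[0]/4,120+p[1]/4)
print('tip23',ray(c,[g((404,349))],.112,st))
```

```text
tip [[-0.21577258 -1.33119947 -6.1       ]]
[ -0.29470529  -1.07591335 -12.3       ] [  1.1427328   -0.74902047 -12.3       ]
[[  1.96466775 -16.82641159 -31.6       ]]
[[  1.92455629  14.69047772 -31.6       ]]
[[ 15.11492316  -1.01739503 -31.6       ]]
[[-15.1335328   -1.00688584 -31.6       ]]
tip23 [[0.6009829  0.07069328 0.112     ]]
```

Request:
apply_moves(deltas=[{"linear": [0, 0, -20], "yaw": 0, "grip": 0}, {"linear": [0, 0, -40], "yaw": 0, "grip": 0}, {"linear": [0, 0, -50], "yaw": 0, "grip": 0}, {"linear": [0, 0, -35], "yaw": 0, "grip": 0}, {"linear": [-35, -25, 0], "yaw": 0, "grip": 0}, {"linear": [-45, -32, 0], "yaw": 0, "grip": 0}, {"linear": [-40, -28, 0], "yaw": 0, "grip": 0}, {"linear": [-25, -17, 0], "yaw": 0, "grip": 0}, {"linear": [0, 0, 10], "yaw": 0, "grip": 0}, {"linear": [0, 0, 5], "yaw": 0, "grip": 0}, {"linear": [0, 0, 0], "yaw": 0, "grip": 0}, {"linear": [0, 0, 0], "yaw": 0, "grip": 0}])

```text
clock: 35.33
position: [0.5999, 0.0718, 0.1403]
tcp_rot: [-0.001, 1.0, -0.0, -0.0]
wrist_force: [0.0, -0.1, -0.0]
grip_width: 0.0323
```

```bash
python3 snap.py wrist w26
python3 - <<'E'
from h import *
c,st=pickle.load(open('w26.pkl','rb'));cv2.imwrite('pics/w26c.png',cv2.resize(c['img'][150:340,160:345,::-1],None,fx=3,fy=3,interpolation=cv2.INTER_CUBIC))
E
```

```text
35.325 [0.59986303 0.07179027 0.14025588] [-6.e-04  1.e+00 -0.e+00 -2.e-04] [ 0.02189989 -0.07856338 -0.04920115] 0.03228852779299319
```

View pics/w26c.png

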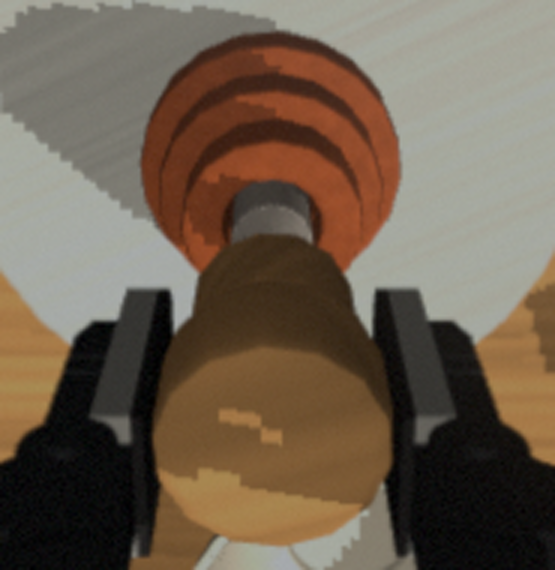

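Request:
apply_moves(deltas=[{"linear": [0, 0, 8], "yaw": 0, "grip": 0}, {"linear": [0, 0, 7], "yaw": 0, "grip": 0}, {"linear": [0, 0, 0], "yaw": 0, "grip": 0}, {"linear": [0, 0, 0], "yaw": 0, "grip": 0}, {"linear": [0, 0, 0], "yaw": 0, "grip": 0}])

```text
clock: 36.0
position: [0.6008, 0.0711, 0.1253]
tcp_rot: [-0.0, 1.0, -0.0, 0.0]
wrist_force: [-0.0, -0.1, -0.4]
grip_width: 0.0325
```

```bash
python3 snap.py wrist w27
python3 - <<'E'
from h import *
c,st=pickle.load(open('w27.pkl','rb'));cv2.imwrite('pics/w27c.png',cv2.resize(c['img'][150:340,160:345,::-1],None,fx=3,fy=3,interpolation=cv2.INTER_CUBIC))
E
```

```text
36.0 [0.60076143 0.07112481 0.12533693] [-1.e-04  1.e+00 -0.e+00  2.e-04] [-0.03098984 -0.1434734  -0.43809296] 0.032546885053377474
```

View pics/w27c.png

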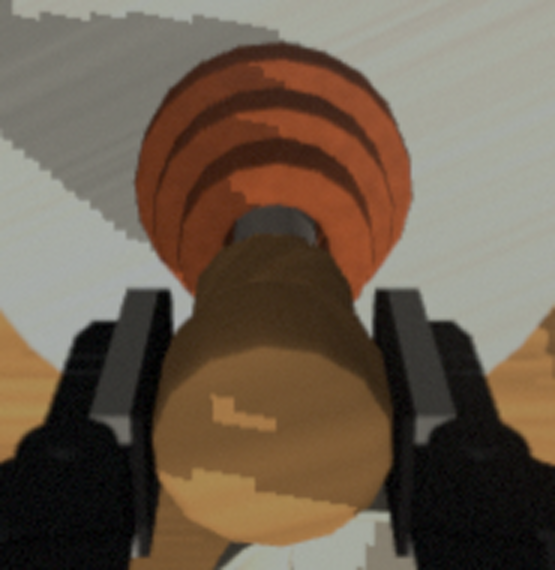

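Request:
apply_moves(deltas=[{"linear": [0, 0.2, 3], "yaw": 0, "grip": 0}, {"linear": [0, 0, 3], "yaw": 0, "grip": 0}, {"linear": [0, 0, 2], "yaw": 0, "grip": 0}, {"linear": [0, 0, 0], "yaw": 0, "grip": 0}, {"linear": [0, 0, 0], "yaw": 0, "grip": 0}])

```text
clock: 36.67
position: [0.6006, 0.0714, 0.1172]
tcp_rot: [-0.0, 1.0, -0.0, 0.0]
wrist_force: [0.1, 0.4, -0.1]
grip_width: 0.0324
```

Request:
apply_moves(deltas=[{"linear": [0, 0, 2], "yaw": 0, "grip": 0}, {"linear": [0, 0, 2], "yaw": 0, "grip": 0}, {"linear": [0, 0, 2], "yaw": 0, "grip": 0}, {"linear": [0, 0, 0], "yaw": 0, "grip": 0}, {"linear": [0, 0, 0], "yaw": 0, "grip": 0}])

```text
clock: 37.3
position: [0.6006, 0.0714, 0.1111]
tcp_rot: [-0.0, 1.0, -0.0, -0.0]
wrist_force: [0.2, -0.2, -1.1]
grip_width: 0.0326
```

Underside at about 0.1007, with no side force. I creep on down to contact, expected near TCP z = 0.1084.

Request:
apply_moves(deltas=[{"linear": [0, 0, 1.5], "yaw": 0, "grip": 0}, {"linear": [0, 0, 1], "yaw": 0, "grip": 0}, {"linear": [0, 0, 0], "yaw": 0, "grip": 0}, {"linear": [0, 0, 0], "yaw": 0, "grip": 0}])

```text
clock: 37.8
position: [0.6005, 0.0714, 0.1086]
tcp_rot: [-0.0, 1.0, -0.0, -0.0]
wrist_force: [0.0, -0.8, -0.5]
grip_width: 0.0325
```

Request:
apply_moves(deltas=[{"linear": [0, 0, 0.6], "yaw": 0, "grip": 0}, {"linear": [0, 0, 0], "yaw": 0, "grip": 0}, {"linear": [0, 0, 0], "yaw": 0, "grip": 0}])

```text
clock: 38.17
position: [0.6007, 0.0714, 0.1084]
tcp_rot: [-0.0, 1.0, -0.0, 0.0]
wrist_force: [-0.9, 0.4, 5.1]
grip_width: 0.0321
```

Seated on the small ring. I release, rise and check.

Request:
apply_moves(deltas=[{"linear": [0, 0, 0], "yaw": 0, "grip": 0.6}, {"linear": [0, 0, 0], "yaw": 0, "grip": 1}, {"linear": [0, 0, 0], "yaw": 0, "grip": 1}, {"linear": [0, 0, -30], "yaw": 0, "grip": 1}, {"linear": [0, 0, -50], "yaw": 0, "grip": 1}, {"linear": [0, 0, -50], "yaw": 0, "grip": 1}, {"linear": [0, 0, 0], "yaw": 0, "grip": 1}, {"linear": [0, 0, 0], "yaw": 0, "grip": 1}, {"linear": [0, 0, 0], "yaw": 0, "grip": 1}])

```text
clock: 39.3
position: [0.5994, 0.0713, 0.2363]
tcp_rot: [-0.0, 1.0, -0.0, -0.002]
wrist_force: [0.0, 0.1, -0.2]
grip_width: 0.0854
```

```bash
python3 snap.py wrist w28
python3 - <<'E'
from rig import *
from h import *
c,st=pickle.load(open('w28.pkl','rb'))
s=capture("scene")
A=cv2.resize(c['img'][120:270,160:345,::-1],(400,324),interpolation=cv2.INTER_CUBIC);B=cv2.resize(s['img'][155:236,240:340,::-1],(400,324),interpolation=cv2.INTER_CUBIC)
cv2.imwrite('pics/f.png',np.hstack([A,B]))
h=hsv(c)
m=(h[...,0]>=13)&(h[...,1]>90)&(h[...,2]>110);m[:150]=0;m[250:]=0;m[:,:215]=0;m[:,285:]=0
for q,ce,b in blobs(m,200): print('knob',q,hullfit(c,b,.14,st))
# bystander move check vs start, scene camera
s0=pickle.load(open('scene0.pkl','rb'))
d=cv2.absdiff(cv2.cvtColor(s["img"],cv2.COLOR_RGB2GRAY),cv2.cvtColor(s0["img"],cv2.COLOR_RGB2GRAY))>40
cv2.imwrite('pics/diff.png',d.astype(np.uint8)*255)
E
```

```text
39.3 [0.59935598 0.07131525 0.23631947] [-1.0e-04  1.0e+00 -1.0e-04 -1.6e-03] [ 0.02433152  0.11033554 -0.24228181] 0.08538934591779036
knob [ 230  178   42   39 1278] (array([0.6013, 0.0702]), 0.0162, 0.0003)
knob [215 230  70  20 542] (array([0.6375, 0.0699]), 0.0207, 0.0078)
```

View pics/f.png

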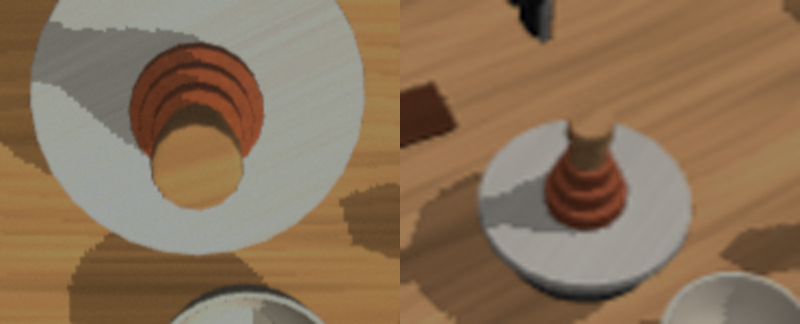

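View pics/diff.png

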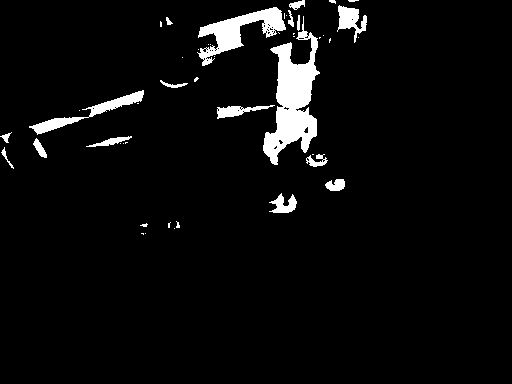

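The knob is upright and on the axis. The difference picture shows a small change at (173,225), by the white look-alike, so I check that before handing in.

Run:
```python
from rig import *
from h import *
t=capture("top");s=capture("scene")
def wr(c,box):
    h=hsv(c);m=(h[...,1]<70)&(h[...,2]>110);k=np.zeros_like(m);x,y,w,g=box;k[y:y+g,x:x+w]=m[y:y+g,x:x+w];return [(q[4],ce.round(2),hullfit(c,b,.016)) for q,ce,b in blobs(k,25)]
for n,c in(("t0",pickle.load(open("top0.pkl","rb"))),("t1",t)): print(n,wr(c,(315,205,35,30)))
for n,c in(("s0",pickle.load(open("scene0.pkl","rb"))),("s1",s)): print(n,wr(c,(155,212,35,30)))
A=[cv2.resize(c["img"][205:250,120:200,::-1],(400,225)) for c in(pickle.load(open("scene0.pkl","rb")),s)]
cv2.imwrite("pics/cmp.png",np.hstack(A))
```

```text
t0 [(np.int32(98), array([331.58, 218.7 ]), (array([ 0.4699, -0.2439]), 0.0207, 0.0009))]
t1 [(np.int32(82), array([331.52, 218.94]), (array([ 0.4694, -0.2436]), 0.0201, 0.0009))]
s0 [(np.int32(84), array([172.54, 224.68]), (array([ 0.4711, -0.2431]), 0.02, 0.0015))]
s1 [(np.int32(53), array([172.11, 224.13]), (array([ 0.4695, -0.2445]), 0.0183, 0.0011))]
```

View pics/cmp.png

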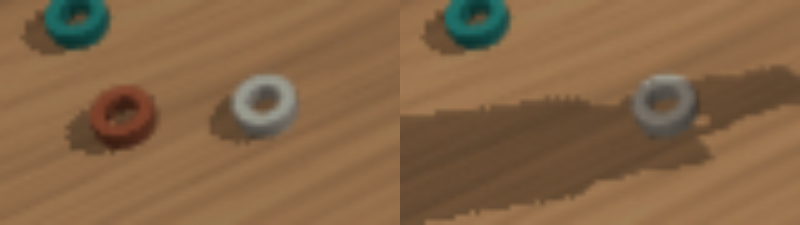

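That was only the arm's shadow; nothing moved. I hand the job in.

```bash
python3 -c "
from rig import *
print(finish_job()); print(get_state()['clock'])"
```

```text
the job is handed in; nothing more can be done
None
the job is handed in; nothing more can be done
```

The job is done and handed in at about 39.4 s of the 72 s allowed. I took the knob off and stood it on the bench. The large, medium and small rings went onto the arbor, each lowered to a 3–5 N contact before I let go. Then I put the knob back, pressed down to contact on the small ring.

- **Stack:** the last pictures show the three rings concentric and flat in the right order. The knob looks upright, its top about 1 mm from the measured axis, with its underside at about 98 mm above the bench as expected.
- **Surroundings:** the gripper is clear above the stack. In the scene camera's before/after comparison no bystander showed a change. One change near the white look-alike ring turned out to be the arm's shadow.
- **Disagreements:** my arbor position readings from the cameras and from the gripper differed by about 1 mm, within the calibration tolerance. Finger openings read 2–3 mm under the true sizes at every grasp.

No check failed.

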